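# Fit the cover plate into the microscope light base

## Robot

A 6-joint arm with a two-finger parallel gripper is mounted at the origin on the work surface. World frame = base frame: x ahead of the robot, y to its left, z up, the work surface at z = 0. Lengths are in m, angles in degrees, forces in N, time in s.
With the tool pointing down it reaches from about 0.35 to 0.875 m from the base axis. Payload 4.2 kg.
Tool frame: the origin (TCP) lies between the finger pads; the fingertips stand 8 mm ahead of it and the grasp point (between the pads) lies 11 mm behind it; x points along the fingers, y is the direction in which the jaws open and shut, and the axes are right-handed (so a half turn about x gives the same grasp; the last joint's range is limited). The gripper opens to 87 mm and grips with 3 to 60 N. Pads are 19 mm wide; open, the fingers measure 117 mm over their backs; the gripper's body (75 mm by 190 mm) begins 51 mm behind the grasp point.
Start: joints at [86.551, 22.042, 0.453, 0, -68.411, -14.817], TCP at [0.196, 0.593, 0.196] pointing down, gripper open.
Joint ranges: [-179.83, 179.83], [-69.29, 118.12], [-61.27, 80.66], [-181.25, 117.63], [-171.15, -9.14], [-177.46, 177.46]. Speed limits (degrees/s): [159.86, 159.86, 180, 180, 180, 180].

## Interface

Orientations are given as a 3x3 rotation matrix whose columns are the frame's x, y, z axes.
In Python, from station import r gives the robot as it stands. The module is installed in compiled form; this text tells all that it offers.
- The arm moves only by the tool move_arm, never from a script. Its argument "increments" is one flat list of numbers, 7 for each row, row after row: the turn, a rotation vector about the tool's x, y, z in degrees, then the shift along the tool's x, y, z in m, then the finger opening in m, from 0 to 0.087. A call has 1 to 12 rows; each row is the pose to reach, as a shift and turn from the pose commanded when the call began, along the tool's axes at that moment; what a row does not reach only later rows make up. A row lasts 1/12 s, in which the tool goes at most 41.7 mm and 7.16 degrees, less where a joint would pass 70% of its speed; a pose out of reach is approached as far as the arm can. A call with a gripper value outside its range is refused whole. The fingers move at their own pace and stop on an object; the grip force is fixed at half the most. Time passes only in rows, so rows that repeat a pose let the fingers close. It gives the time, the measured TCP pose, the force and the opening at its end, in the units of the state.
- r.sense(): the state, without advancing time (a new reading comes with each control period).
- r.capture(name): name is "side" or "top"; returns the picture (420x560x3 uint8, red, green, blue); there is no depth.
- r.calibration(name): a dict with "fx", "fy", "cx", "cy" (pixels), "D" ([k1, k2, p1, p2, k3] as OpenCV has them; the pictures are not rectified), "rvec" (rotation vector, rad) and "tvec" (3), from world to camera coordinates, as OpenCV has them. Camera axes: x right, y down, z forward; pixel columns grow to the right and rows downward; lengths in m; the calibration is good to about 2 mm. A picture is of the moment at which its call begins. calibration takes no time and is no camera call.
- r.finish_job(): hands the job in, once; it reports no verdict.
The state is a dict: "time_s": time; "joints": joint angles; "joint_velocities": joint speeds; "effort": joint torques, N m; "tcp_pos": TCP position; "ee_rot": TCP orientation; "wrist_force": force on the tool from outside, world axes, zero at the start; "moment": the same for the moment, N m; "gripper_width": opening from 0.0 (shut) to 1.0 (fully open).
Only numpy, scipy, OpenCV 4.12 (cv2) and the standard library are available. Lean on these libraries where they do the work, as an engineer would, in place of code of your own. Each camera call takes 0.05 s, during which the arm holds its last target.

## Task

Close the round opening of the microscope's light base with the cover plate that fits it: tilt the plate, slip its edge under the fixed lip, then level it so that it lies fully home and flat in the recess. Then swing the retaining clip all the way in over the plate's rim and let go. Leave the other things on the desk alone.

Things in the scene. Friction and masses are not known exactly. Their poses are not given: they have to be found in the camera images.
- cover_mid (a point): Cover plate that fits: loose aluminium disc, 90 mm across, 6 mm thick, with an upright grip bar across its top (40 long, 12 thick, 40 high, above the disc; 46 overall), about 0.15 kg. Starts flat on the desk, bar up. Point on the disc's axis, 26 mm above its underside (half-way up the bar). x: along the bar, y: across it (12 mm), z: up out of the disc. Any turn about z fits.
- small_cover_mid (a point): A similar aluminium cover plate that does not belong here: disc 62 mm across, 6 mm thick, with the same grip bar; point and axes as for the other plate. Either plate may lie at either place.
- base: Fixed light base: white block 220 x 150 mm, 40 mm high. Origin at desk height under the recess centre; the block reaches from x = -75 to +145 mm and y = -75 to +75 mm. -x points to the lip, +x to the clip's pivot, z up. At x = +119 mm stands a fixed low collar, 46 mm across, 12 mm high above the base's top.
- seat (a point): Centre of the recess floor in the light base; axes as the base's. The recess (counterbore) is round, 96 mm across (3 mm of play all round), 6 mm deep, with a flat floor 34 mm above the desk and a dark window in it; a seated plate is flush with the base's top.
- lip (a point): Middle of the lower inner edge of the fixed steel lip, 39 mm from the recess centre in base -x, 4 mm above the base's top (10 mm above the recess floor). The lip is a straight bar, 52 mm long in y, 4 mm thick; it overhangs the recess wall by 9 mm. A riser closes it from 10 mm behind this edge. A level plate cannot get under; one tilted about 5 to 18 degrees, low edge to the lip, can.
- clip_pivot (a point): Vertical pivot axis of the retaining clip, on the light base, 66 mm from the recess centre in base +x; point 2 mm above the base's top, at the underside of the clip arm. Axes as the base's.
- clip_knob (a point): Half-way up (20 mm above the arm's top) the black upright round knob on the clip: 14 mm across, 40 mm tall, 26 mm from the pivot axis. The clip is a flat steel arm, 12 mm wide, 4 mm thick, reaching 36 mm from the pivot, its underside 2 mm above the base's top. The knob is fixed to the arm: pinch it from above or push it sideways.
- clip (a joint): Angle of the clip, rad. 0: closed, at its stop, the arm pointing from the pivot to the recess centre (base -x), over the plate's rim. Grows counter-clockwise seen from above: at 1.57 the arm points to base -y, clear of the recess; other stop at 2.0. Starts between 1.3 and 1.9. Light friction, 1 to 2 N at the knob; stays where it is left.
- oil_mid (a point): Bystander: small brown bottle, 32 mm across, 70 mm tall; this point is half-way up.
- slide_box_mid (a point): Bystander: blue slide box, 92 x 77 x 34 mm; this point is half-way up.
- mouse_mid (a point): Bystander: black computer mouse, 105 x 60 x 33 mm; this point is half-way up.
Mind the look-alikes: they are no part of the job. What is shaped like the part that bears cover_mid but purple or red is not meant.

How it is judged:
By the outcome, as a careful person would: the job done as asked, in the order asked, and still so for the second after the job is handed in, with the robot touching nothing.
It also fails if it takes over 53 s, if anything falls off the work surface, if the arm or the gripper's body presses on something with over 40 N, if the wrist force passes 120 N, or if a joint passes its speed limit or range.

## Working session

There is one attempt and no reset: what is moved stays moved. The work goes in short steps, Python scripts to look and compute and a tool call to move; the robot and the scene stay as the last step left them, time stands still between calls to the robot, and variables do not carry over. Pictures are saved under pics/ and viewed, and the job is handed in when it is done.

Besides the shell and the picture viewer there is one more tool, called after "Call:" as name(argument=value, ...) on one line, values as JSON. move_arm: Moves the arm, as the interface text tells. Its arguments: {"type":"object","properties":{"increments":{"type":"array","items":{"type":"number"}}},"required":["increments"]}

```bash
mkdir -p pics; ls; python3 - <<'E'
from station import r
import cv2
for n in ("side","top"):
    im=r.capture(n); cv2.imwrite(f"pics/{n}0.png",im[:,:,::-1]); print(n,r.calibration(n))
print(r.sense())
E
```

```text
pics
side {'fx': 499.987914275144, 'fy': 499.987914275144, 'cx': 267.48739689785754, 'cy': 210.18910796978875, 'D': array([-0.06554369,  0.        ,  0.        ,  0.        ,  0.        ]), 'rvec': array([ 2.3241865 , -0.16243992,  0.08103139]), 'tvec': array([-0.58163357,  0.02306105,  1.0443551 ])}
top {'fx': 460.33499308889697, 'fy': 460.33499308889697, 'cx': 274.77163057164836, 'cy': 210.01838752831273, 'D': array([-0.10480333,  0.        ,  0.        ,  0.        ,  0.        ]), 'rvec': array([ 2.12407292, -2.046498  ,  0.25898609]), 'tvec': array([-0.12182701,  0.5784319 ,  0.90224807])}
{'time_s': 0.1, 'joints': array([ 8.65506154e+01,  2.20858841e+01,  3.85893959e-01, -2.37770718e-02,
       -6.84121955e+01, -1.48164560e+01]), 'joint_velocities': array([-0.03058841, -0.04350584,  0.2337229 ,  0.08279734, -0.00421787,
       -0.03810224]), 'effort': array([ 4.30005991e-05, -3.91690171e+01,  1.87935483e+01,  4.23187450e+00,
        1.34849691e-02, -7.53375184e-05]), 'tcp_pos': array([0.19570065, 0.59293075, 0.1947663 ]), 'ee_rot': array([[-5.02984905e-04, -3.13571206e-01, -9.49564556e-01],
       [-1.93121436e-03, -9.49562601e-01,  3.13571583e-01],
       [-9.99998009e-01,  1.99153448e-03, -1.27957562e-04]]), 'wrist_force': array([-0.17314545, -0.390317  , -0.92096466]), 'moment': array([0.02598998, 0.00966425, 0.00433115]), 'gripper_width': 1.0029775586361274}
```

View pics/side0.png

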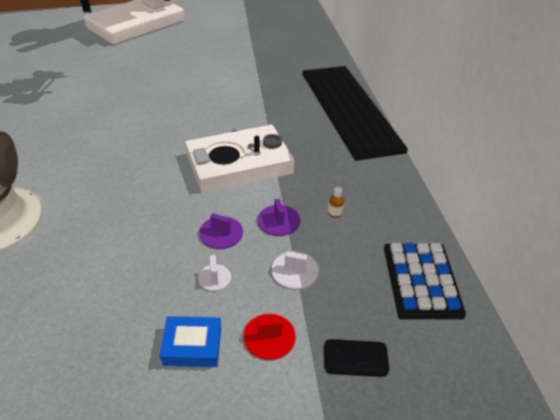

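View pics/top0.png

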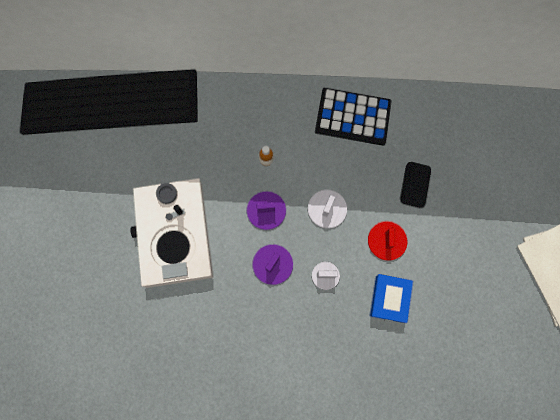

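Candidates in the top picture: silver large disc (327,209), silver small disc (326,276), purple discs (266,210) and (273,264), red disc (387,241). By the description I choose the silver large one. Next I zoom in to check it.

```bash
cat > h.py <<'E'
import numpy as np, cv2
from station import r
C={n:r.calibration(n) for n in("side","top")}
def KD(n):
    c=C[n]; return np.array([[c['fx'],0,c['cx']],[0,c['fy'],c['cy']],[0,0,1]]),c['D']
def proj(n,P):
    K,D=KD(n); return cv2.projectPoints(np.asarray(P,float).reshape(-1,3),C[n]['rvec'],C[n]['tvec'],K,D)[0][:,0]
def back(n,px,z):
    K,D=KD(n); u=cv2.undistortPoints(np.asarray(px,float).reshape(-1,1,2),K,D)[:,0]
    R=cv2.Rodrigues(C[n]['rvec'])[0]; c=-R.T@C[n]['tvec']; d=np.c_[u,np.ones(len(u))]@R
    return c+d*((z-c[2])/d[:,2])[:,None]
def crop(n,x0,y0,w,h,s,name,im=None):
    im=r.capture(n) if im is None else im
    cv2.imwrite(name,cv2.resize(im[y0:y0+h,x0:x0+w,::-1],None,fx=s,fy=s,interpolation=cv2.INTER_CUBIC))
E
python3 - <<'E'
from h import *
np.set_printoptions(precision=4,suppress=True)
print(back("top",[[327,209],[326,276],[173,247]],0.006),back("side",[[295,270],[225,155]],0.006))
print(proj("top",[[.196,.593,.196],[0,0,0]]),proj("side",[[.196,.593,.196],[0,0,0]]))
t=cv2.imread("pics/top0.png")[:,:,::-1];s=cv2.imread("pics/side0.png")[:,:,::-1]
a=cv2.resize(t[170:300,120:220],None,fx=4.5,fy=4.5,interpolation=2)
b=cv2.resize(s[110:200,170:310],None,fx=5.5,fy=5.5,interpolation=2)
cv2.imwrite("pics/a.png",a[:,:,::-1]);cv2.imwrite("pics/b.png",b[:,:,::-1])
crop("top",290,175,80,80,7,"pics/c.png",t);crop("side",260,235,80,65,8,"pics/d.png",s)
E
```

```text
[[ 0.6066 -0.2182  0.006 ]
 [ 0.4545 -0.2176  0.006 ]
 [ 0.506   0.1247  0.006 ]] [[ 0.6084 -0.2215  0.006 ]
 [ 0.5062  0.1548  0.006 ]]
[[-104.3232  380.8193]
 [ 215.4106  491.8632]] [[ 97.267   14.4083]
 [ -5.3014 221.0048]]
```

View pics/a.png

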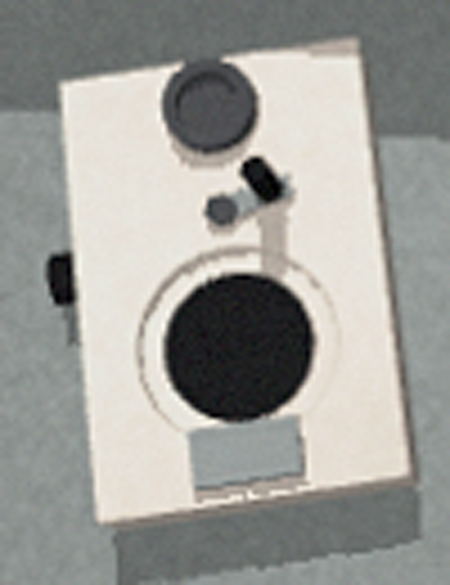

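View pics/b.png

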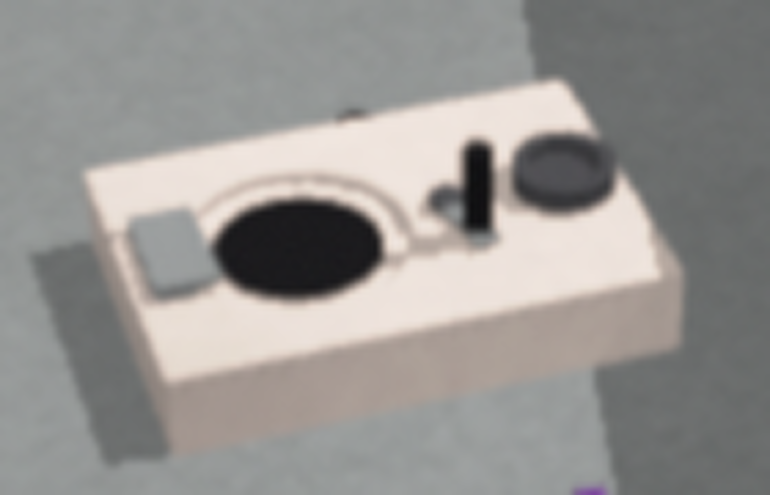

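View pics/c.png

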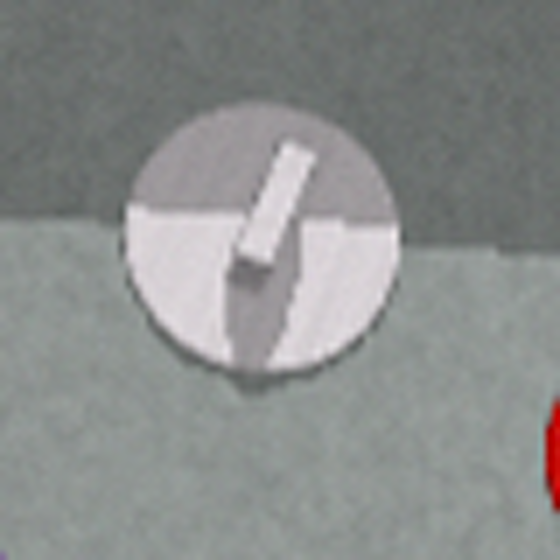

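View pics/d.png

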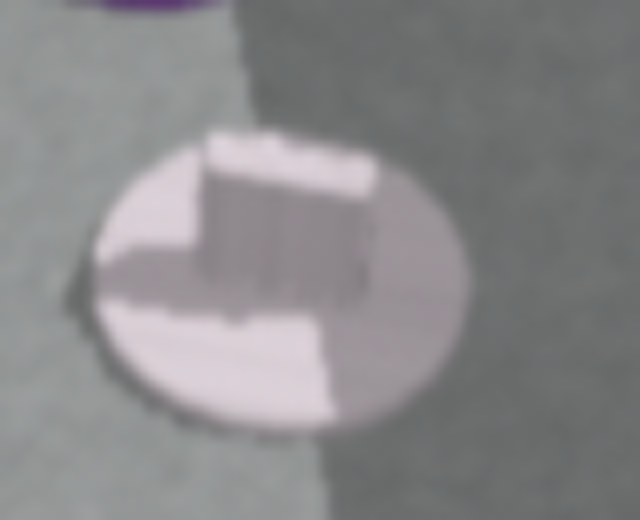

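The crop shows the silver 90 mm plate at top (327,209) with its bar. The base has its lip at top px (174,270) and the clip swung out to image right. Next I fit the poses from both cameras.

```bash
cat > fit.py <<'E'
from h import *
from scipy.optimize import least_squares
np.set_printoptions(precision=4,suppress=True)
def un(p,s,o): return (np.array(p,float)+.5)/s-.5+np.array(o)
def rect(q,x0,x1,y0,y1,z):
    c,s=np.cos(q[2]),np.sin(q[2]); L=np.array([[x1,y1],[x1,y0],[x0,y0],[x0,y1]])
    return np.c_[L@np.array([[c,s],[-s,c]])+q[:2],np.full(4,z)]
def fit(obs,dims,z,q0):
    f=lambda q:np.concatenate([(proj(n,rect(q,*dims,z))-o).ravel() for n,o in obs.items()])
    s=least_squares(f,q0); print(s.x,np.degrees(s.x[2]));print(f(s.x).reshape(-1,2)); return s.x
bt=un([(60,82),(358,40),(412,482),(97,522)],4.5,(120,170))
bs=un([(84,172),(562,80),(660,278),(166,382)],5.5,(170,110))  # +y-x, +y+x, -y+x, -y-x
bs=bs[[1,2,3,0]]
ct=un([(288,139),(317,155),(265,265),(235,247)],7,(290,175))
cs=un([(378,160),(372,195),(205,172),(207,135)],8,(260,235))
print(back("top",ct,.046),back("side",cs,.046))
b=fit({"top":bt,"side":bs},(-.075,.145,-.075,.075),.04,[.5,.13,0])
for n,o in(("top",bt),("side",bs)): fit({n:o},(-.075,.145,-.075,.075),.04,[.5,.13,0])
c=fit({"top":ct,"side":cs},(-.02,.02,-.006,.006),.046,[.606,-.22,-.4])
for n,o in(("top",ct),("side",cs)): fit({n:o},(-.02,.02,-.006,.006),.046,[.606,-.22,-.4])
np.save("bc.npy",np.array([b,c]))
E
python3 fit.py
```

```text
[[ 0.6295 -0.2218  0.046 ]
 [ 0.6247 -0.231   0.046 ]
 [ 0.5884 -0.2149  0.046 ]
 [ 0.5938 -0.2055  0.046 ]] [[ 0.6289 -0.2207  0.046 ]
 [ 0.6254 -0.231   0.046 ]
 [ 0.5887 -0.2188  0.046 ]
 [ 0.5911 -0.2077  0.046 ]]
[0.5003 0.1186 0.1852] 10.608520471542729
[[ 0.3543  0.685 ]
 [ 0.1471  0.4209]
 [-0.6975 -0.2477]
 [-0.2816  0.7846]
 [-0.2526  0.4635]
 [ 3.4861 -0.4717]
 [-1.1006  0.0244]
 [-0.3911 -0.0478]]
[0.5012 0.1184 0.1867] 10.695262335528671
[[ 0.4184  0.3654]
 [ 0.1893  0.0074]
 [-0.5035 -0.7287]
 [-0.0666  0.4101]]
[0.4993 0.1194 0.182 ] 10.429277912264922
[[-0.5402  0.4093]
 [ 2.9771 -0.4973]
 [-1.699  -0.1949]
 [-0.7364 -0.2657]]
[ 0.6088 -0.2188 -0.3783] -21.67239306951212
[[-0.5346 -0.0443]
 [ 0.3632 -0.2127]
 [ 0.9646  0.2051]
 [ 0.1678  0.6238]
 [ 0.3673 -0.0608]
 [-0.0454  0.3431]
 [-0.5325 -0.7109]
 [ 0.5658 -0.7973]]
[ 0.6091 -0.2183 -0.4289] -24.572773690879984
[[-0.2966 -0.117 ]
 [ 0.4922 -0.0457]
 [ 0.2451 -0.0092]
 [-0.4389  0.1661]]
[ 0.6085 -0.2195 -0.3178] -18.20843526849622
[[ 0.1968 -0.2689]
 [ 0.1747  0.194 ]
 [-0.5429  0.1081]
 [ 0.1734 -0.0542]]
```

```bash
sed -i 's/(660,278)/(683,263)/' fit.py; python3 fit.py | grep -A9 '^\[0.[45]' | head -40; cat > ov.py <<'E'
from h import *
b,c=np.load("bc.npy")
def T(q,P):
    P=np.asarray(P,float).reshape(-1,3);s,k=np.sin(q[2]),np.cos(q[2]);return np.c_[P[:,:2]@np.array([[k,s],[-s,k]])+q[:2],P[:,2]]
def circ(x,y,R,z): a=np.linspace(0,2*np.pi,73);return np.c_[x+R*np.cos(a),y+R*np.sin(a),0*a+z]
def box(x0,x1,y0,y1,z): return [[x0,y0,z],[x1,y0,z],[x1,y1,z],[x0,y1,z],[x0,y0,z]]
def overlay(n,im,items,x0,y0,w,h,s,name):
    v=cv2.resize(im[y0:y0+h,x0:x0+w,::-1],None,fx=s,fy=s,interpolation=2).copy()
    for q,P,col in items:
        p=(proj(n,T(q,P))-[x0,y0]+.5)*s-.5
        cv2.polylines(v,[np.round(p*8).astype(int)],False,col,1,cv2.LINE_AA,3)
    cv2.imwrite(name,v)
def clip(a):
    q=[.066,0,np.pi+a]
    return T(q,box(-.006,.036,-.006,.006,.046)),T(q,circ(.026,0,.007,.086)),T(q,circ(.026,0,.007,.046))
if __name__=="__main__":
    import sys
    A=float(sys.argv[1]) if len(sys.argv)>1 else 1.5
    it=[(b,box(-.075,.145,-.075,.075,.04),(0,0,255)),(b,circ(0,0,.048,.04),(0,0,255)),(b,box(-.049,-.039,-.026,.026,.048),(0,255,0)),(b,circ(.119,0,.023,.052),(255,0,255))]+[(b,P,(255,160,0)) for P in clip(A)]
    ic=[(c,circ(0,0,.045,.006),(0,0,255)),(c,box(-.02,.02,-.006,.006,.046),(0,0,255))]
    t=cv2.imread("pics/top0.png")[:,:,::-1];s=cv2.imread("pics/side0.png")[:,:,::-1]
    overlay("top",t,it,120,170,100,130,4.5,"pics/oa.png");overlay("side",s,it,170,110,140,90,5.5,"pics/ob.png")
    overlay("top",t,ic,290,175,80,80,5,"pics/oc.png");overlay("side",s,ic,260,235,80,65,5,"pics/od.png")
    A=[cv2.imread(f"pics/o{k}.png") for k in "abcd"]
    H=np.zeros((585,800,3),np.uint8);H[:585,:350]=A[0][:,60:410];H[:400,350:750]=A[2];
    cv2.imwrite("pics/o1.png",H);H[:]=0;H[:495,:770]=A[1];cv2.imwrite("pics/o2.png",H)
E
python3 ov.py
```

```text
[0.5016 0.1189 0.192 ] 10.998113711776499
[[-0.0998  0.4108]
 [-0.3741 -0.2802]
 [-0.5613 -1.1325]
 [-0.078   0.3753]
 [-0.0788  0.1971]
 [-0.1061  1.8514]
 [-0.2285 -0.003 ]
 [-0.0153  0.0085]]
[0.5012 0.1184 0.1867] 10.695262335528671
[[ 0.4184  0.3654]
 [ 0.1893  0.0074]
 [-0.5035 -0.7287]
 [-0.0666  0.4101]]
[0.5021 0.1205 0.2019] 11.570366154797036
[[-0.4523 -0.4327]
 [ 0.0556  0.9713]
 [ 0.3907 -0.3604]
 [-0.0545 -0.1692]]
[ 0.6088 -0.2188 -0.3783] -21.67239306951212
[[-0.5346 -0.0443]
 [ 0.3632 -0.2127]
 [ 0.9646  0.2051]
 [ 0.1678  0.6238]
```

View pics/o1.png

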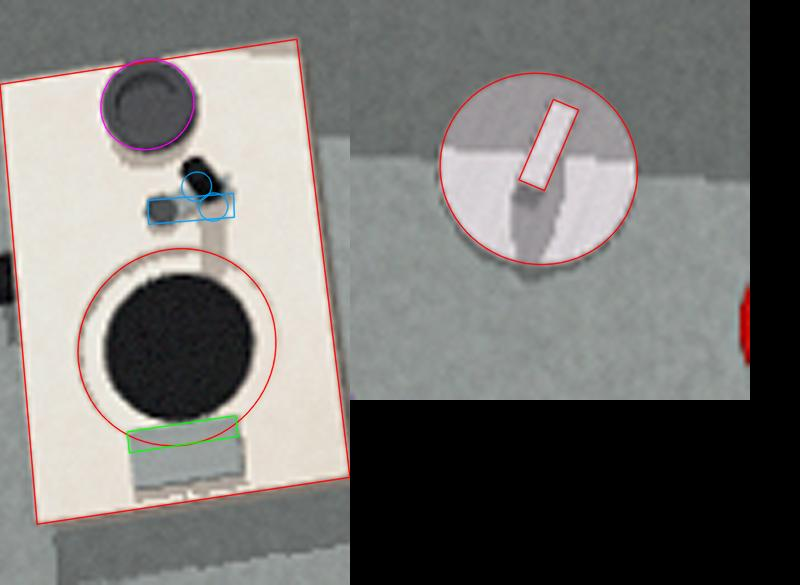

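View pics/o2.png

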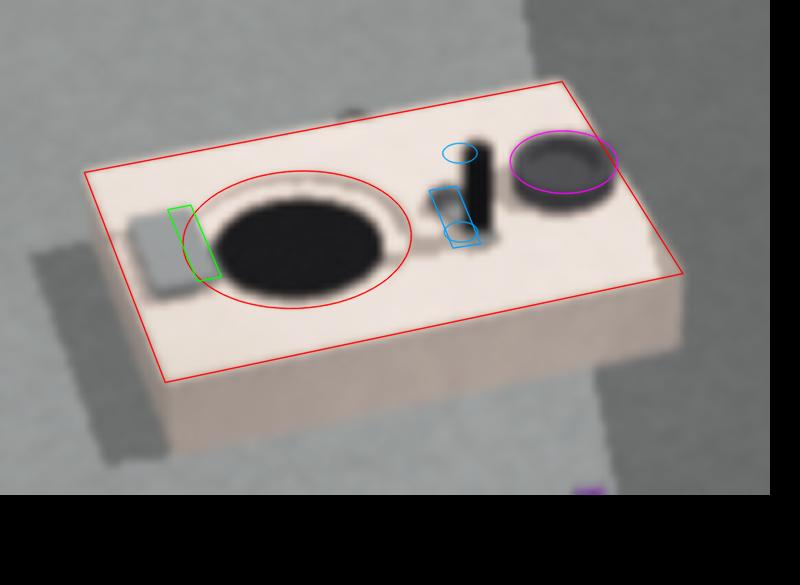

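View pics/od.png

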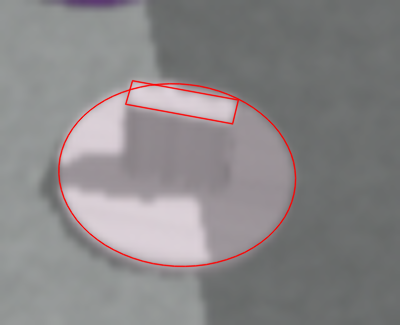

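The fits agree within about 1–2 mm. Next I check the recess centre from the dark window, get the clip angle, and write the move helper.

```bash
cat > m.py <<'E'
from ov import *
from scipy.spatial.transform import Rotation as Ro
np.set_printoptions(precision=4,suppress=True)
def pose():
    s=r.sense(); return s['tcp_pos'],s['ee_rot'],s
def rot(yaw_jaw,lean=0,leandir=0):
    """tool y at world yaw (deg); then tool top leaned by lean deg toward world yaw leandir (deg)"""
    a=np.radians(yaw_jaw); y=np.array([np.cos(a),np.sin(a),0]); x=np.array([0,0,-1.]); R=np.c_[x,y,np.cross(x,y)]
    l=np.radians(leandir); ax=np.cross([0,0,1],[np.cos(l),np.sin(l),0])
    return Ro.from_rotvec(np.radians(lean)*ax).as_matrix()@R
def delta(p,R):
    tp,tR,s=pose(); print("rot",np.round(np.degrees(Ro.from_matrix(tR.T@R).as_rotvec()),2),"shift",np.round(tR.T@(np.array(p)-tp),4),"| t %.2f j"%s['time_s'],np.round(s['joints'],1))
E
python3 - <<'E'
from m import *
for n,(x,y) in(("top",(173,247)),("side",(225,155))):
    im=cv2.imread(f"pics/{n}0.png"); m=(im.max(2)<70).astype(np.uint8); k,l,st,ce=cv2.connectedComponentsWithStats(m); i=l[y,x]
    print(n,st[i],ce[i],"window centre",back(n,ce[i],.034)); 
    cs=cv2.fitEllipse(cv2.findContours((l==i).astype(np.uint8),0,1)[0][0]); print(cs)
print(proj("top",T(b,[[0,0,.034]])),proj("side",T(b,[[0,0,.034]])))
t=un=None
# knob top in top view a.png ~ (250,163)/ base (275,198); side b.png top (478,146), bottom (478,233)
u=lambda p,s,o:(np.array(p)+.5)/s-.5+np.array(o)
for n,p,z in(("top",u((252,166),4.5,(120,170)),.086),("side",u((478,147),5.5,(170,110)),.086),("side",u((478,231),5.5,(170,110)),.046)):
    w=back(n,p,z)[0]; d=w[:2]-T(b,[[.066,0,0]])[0,:2]; print(w,np.hypot(*d),"a",(np.arctan2(d[1],d[0])-b[2]-np.pi)%(2*np.pi))
delta([.6088,-.2188,.16],rot(-21.7-90))
E
python3 ov.py 1.85
```

```text
top [157 231  32  33 822] [172.6727 246.7749] window centre [[0.5019 0.1189 0.034 ]]
((172.6671905517578, 246.77520751953125), (30.550411224365234, 32.4205322265625), 45.18346405029297)
side [209 147  30  17 391] [223.867 154.734] window centre [[0.502 0.119 0.034]]
((223.85296630859375, 154.73805236816406), (15.905013084411621, 28.71709632873535), 87.29600524902344)
[[172.6939 246.9022]] [[223.6867 154.7844]]
[0.5791 0.1085 0.086 ] 0.02630429124039497 a 1.8848375330507885
[0.5776 0.1087 0.086 ] 0.025397393599717627 a 1.8344484272392716
[0.5768 0.105  0.046 ] 0.028450347848083084 a 1.7544286889354002
rot [ 3.43 -0.01 -0.11] shift [ 0.0361  0.6412 -0.6468] | t 0.10 j [ 86.6  22.1   0.4  -0.  -68.4 -14.8]
```

View pics/o1.png

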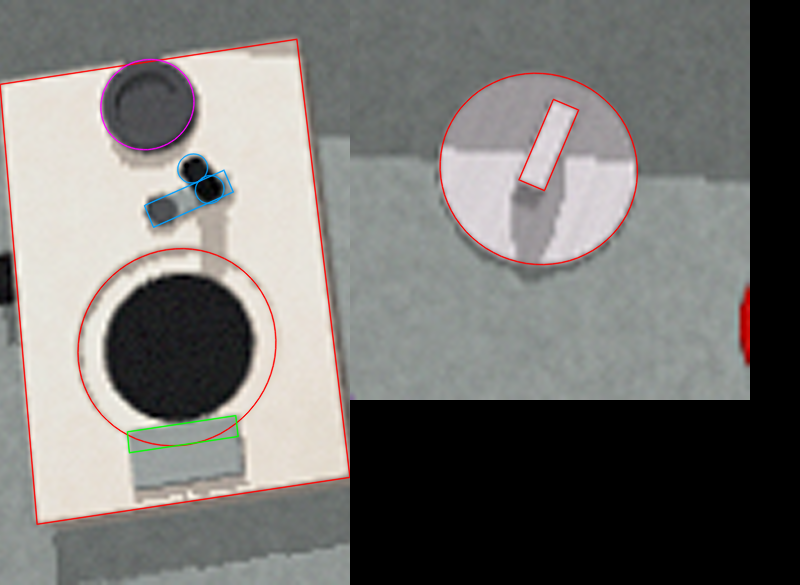

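The window centre gives the seat at (0.502, 0.119) from both cameras, and the clip angle is about 1.84. Now I go above the plate.

Call:
move_arm(increments=[3.4,0,0,0.036,0.641,-0.647,0.087,3.4,0,0,0.036,0.641,-0.647,0.087,3.4,0,0,0.036,0.641,-0.647,0.087,3.4,0,0,0.036,0.641,-0.647,0.087,3.4,0,0,0.036,0.641,-0.647,0.087,3.4,0,0,0.036,0.641,-0.647,0.087,3.4,0,0,0.036,0.641,-0.647,0.087,3.4,0,0,0.036,0.641,-0.647,0.087,3.4,0,0,0.036,0.641,-0.647,0.087,3.4,0,0,0.036,0.641,-0.647,0.087,3.4,0,0,0.036,0.641,-0.647,0.087,3.4,0,0,0.036,0.641,-0.647,0.087])

```text
time_s: 1.1
tcp_pos: [0.4228, 0.1463, 0.1759]
ee_rot: [[-0.0, -0.369, -0.93], [0.0, -0.93, 0.369], [-1.0, -0.0, 0.0]]
wrist_force: [0.4, 1.0, -0.2]
gripper_width: 0.999
```

```bash
python3 -c "
from m import *
delta([.6088,-.2188,.16],rot(-21.7-90))"
```

```text
rot [0.06 0.   0.01] shift [ 0.0159  0.2708 -0.3075] | t 1.10 j [ 40.    5.5 -24.9  -0.  -59.6  28.4]
```

Call:
move_arm(increments=[0,0,0,0.016,0.271,-0.3075,0.06,0,0,0,0.016,0.271,-0.3075,0.06,0,0,0,0.016,0.271,-0.3075,0.06,0,0,0,0.016,0.271,-0.3075,0.06,0,0,0,0.016,0.271,-0.3075,0.06,0,0,0,0.016,0.271,-0.3075,0.06,0,0,0,0.016,0.271,-0.3075,0.06,0,0,0,0.016,0.271,-0.3075,0.06,0,0,0,0.016,0.271,-0.3075,0.06,0,0,0,0.016,0.271,-0.3075,0.06,0,0,0,0.016,0.271,-0.3075,0.06,0,0,0,0.016,0.271,-0.3075,0.06])

```text
time_s: 2.1
tcp_pos: [0.608, -0.2188, 0.1581]
ee_rot: [[-0.003, -0.372, -0.928], [0.001, -0.928, 0.372], [-1.0, 0.0, 0.003]]
wrist_force: [-1.1, 0.3, -0.9]
gripper_width: 0.687
```

```bash
python3 -c "
from m import *
delta([.6088,-.2188,.018],rot(-21.7-90))
for n,w in (('top',(270,140,140,130)),('side',(220,180,130,140))): crop(n,*w,4,'pics/g_%s.png'%n)"
```

```text
rot [-0.16  0.16 -0.02] shift [ 0.1401 -0.0003 -0.0011] | t 2.10 j [ -5.5  25.7   0.7  -0.  -65.2  73.6]
```

View pics/g_side.png

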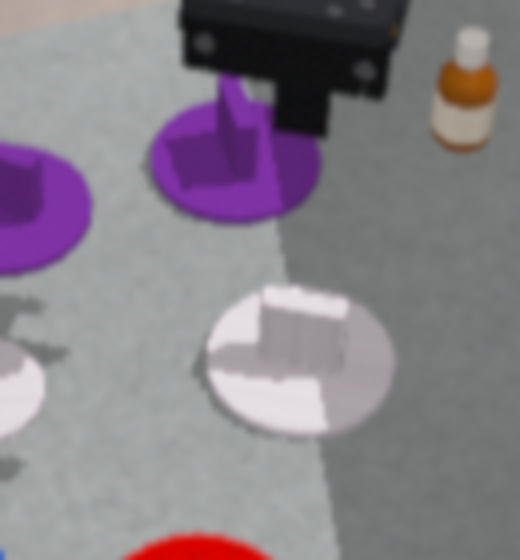

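The picture shows the gripper hovering above with the plate clear below. I descend and close.

Call:
move_arm(increments=[0,0,0,0.04,0,-0.001,0.06,0,0,0,0.08,0,-0.001,0.06,0,0,0,0.11,0,-0.001,0.06,0,0,0,0.13,0,-0.001,0.06,0,0,0,0.14,0,-0.001,0.06,0,0,0,0.14,0,-0.001,0.06,0,0,0,0.14,0,-0.001,0.01,0,0,0,0.14,0,-0.001,0.01,0,0,0,0.14,0,-0.001,0.005,0,0,0,0.14,0,-0.001,0.005,0,0,0,0.14,0,-0.001,0.005,0,0,0,0.14,0,-0.001,0.005])

```text
time_s: 3.2
tcp_pos: [0.6097, -0.2175, 0.0208]
ee_rot: [[0.001, -0.369, -0.929], [-0.0, -0.929, 0.369], [-1.0, -0.0, -0.001]]
wrist_force: [0.2, -0.7, 0.4]
gripper_width: 0.322
```

```bash
python3 -c "
from m import *
s=r.sense();print(s['gripper_width']*.087,s['tcp_pos'],s['wrist_force'])
for n,w in (('top',(270,140,140,130)),('side',(220,200,130,120))): crop(n,*w,4,'pics/h_%s.png'%n)
delta([.6088,-.2188,.14],rot(-21.7-90))"
```

```text
0.028010699354864197 [ 0.6097 -0.2175  0.0208] [ 0.1509 -0.6789  0.427 ]
rot [ 0.02 -0.03  0.01] shift [-0.1197  0.0014  0.0001] | t 3.30 j [ -5.3  33.3  -8.1   0.  -48.6  73.7]
```

View pics/h_side.png

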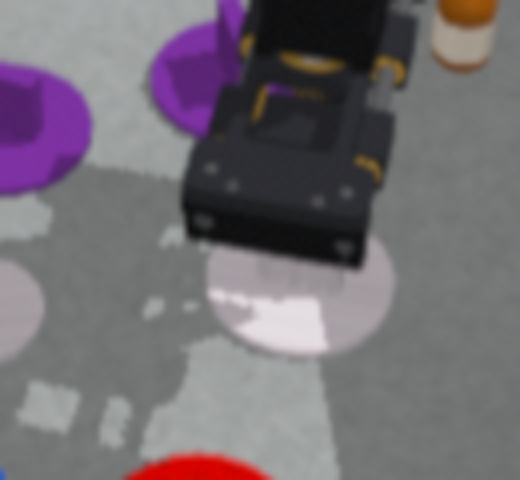

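Call:
move_arm(increments=[0,0,0,0.002,0.001,0,0.005,0,0,0,0.002,0.001,0,0.005,0,0,0,0.002,0.001,0,0.005,0,0,0,0.002,0.001,0,0.005,0,0,0,0.002,0.001,0,0.005,0,0,0,0.002,0.001,0,0.005])

```text
time_s: 3.8
tcp_pos: [0.609, -0.2186, 0.0181]
ee_rot: [[0.0, -0.369, -0.929], [-0.0, -0.929, 0.369], [-1.0, 0.0, -0.0]]
wrist_force: [-1.0, -2.3, 1.3]
gripper_width: 0.112
```

Call:
move_arm(increments=[0,0,0,0,0,0,0.005,0,0,0,0,0,0,0.005,0,0,0,0,0,0,0.005])

```text
time_s: 4.05
tcp_pos: [0.6091, -0.2184, 0.0181]
ee_rot: [[0.0, -0.369, -0.929], [-0.0, -0.929, 0.369], [-1.0, 0.0, -0.0]]
wrist_force: [0.2, -1.5, 2.0]
gripper_width: 0.113
```

```bash
python3 -c "
from m import *
s=r.sense();print(s['gripper_width']*.087,s['tcp_pos'],s['wrist_force'])
for n,w in (('top',(270,140,140,130)),('side',(220,200,130,120))): crop(n,*w,4,'pics/i_%s.png'%n)
delta([.609,-.2186,.12],rot(-21.7-90))"
```

```text
0.009868219763186605 [ 0.6091 -0.2184  0.0181] [ 0.1527 -1.4704  1.973 ]
rot [ 0.04 -0.02 -0.  ] shift [-0.1019  0.0002 -0.    ] | t 4.15 j [ -5.4  33.5  -8.2   0.  -48.3  73.8]
```

View pics/i_side.png

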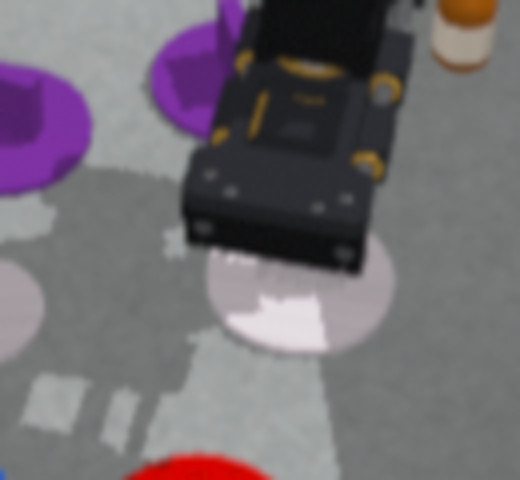

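The fingers stopped at about 10 mm, so they are on the bar. I lift.

Call:
move_arm(increments=[0,0,0,-0.01,0,0,0.005,0,0,0,-0.03,0,0,0.005,0,0,0,-0.065,0,0,0.005,0,0,0,-0.1,0,0,0.005,0,0,0,-0.12,0,0,0.005,0,0,0,-0.12,0,0,0.005,0,0,0,-0.12,0,0,0.005])

```text
time_s: 4.73
tcp_pos: [0.6093, -0.2176, 0.1393]
ee_rot: [[0.002, -0.369, -0.929], [0.001, -0.929, 0.369], [-1.0, -0.002, -0.002]]
wrist_force: [0.1, 1.5, -2.0]
gripper_width: 0.115
```

```bash
python3 -c "
from m import *
s=r.sense();print(s['gripper_width']*.087,s['tcp_pos'],s['wrist_force'],s['moment'])
crop('top',270,140,140,130,4,'pics/j_top.png');crop('side',220,120,160,150,4,'pics/j_side.png')
# targets
B=b.copy();B[:2]=[.502,.119]
xb=np.array([np.cos(b[2]),np.sin(b[2]),0]);yb=np.array([-xb[1],xb[0],0])
def tgt(xl,zl,th):  # low bottom corner base x, height above floor; TCP 18 mm above underside on axis
    t=np.radians(th);n=-np.sin(t)*xb+np.cos(t)*np.array([0,0,1]);u=np.cos(t)*xb+np.sin(t)*np.array([0,0,1])
    P=np.array([.502,.119,.034+zl])+xl*xb+.045*u+.018*n
    return P,rot(np.degrees(b[2])-90,th,np.degrees(b[2])+180)
print(np.degrees(b[2]))
for a in((-.030,.06,0),(-.030,.06,12),(-.030,.002,12)): P,R=tgt(*a);print(P);delta(P,R)
"
```

```text
0.010005887397475224 [ 0.6093 -0.2176  0.1393] [ 0.1021  1.5488 -1.9836] [-0.0233  0.0838 -0.0017]
10.998113711776499
[0.5167 0.1219 0.112 ]
rot [-32.68   0.21   0.08] shift [ 0.0252 -0.2818  0.2097] | t 4.83 j [ -5.4  26.6  -1.   -0.1 -62.5  73.8]
[0.5121 0.121  0.121 ]
rot [-32.57  11.88  -3.34] shift [ 0.0163 -0.2792  0.2137] | t 4.83 j [ -5.4  26.6  -1.   -0.1 -62.5  73.8]
[0.5121 0.121  0.063 ]
rot [-32.57  11.88  -3.34] shift [ 0.0743 -0.2792  0.2135] | t 4.83 j [ -5.4  26.6  -1.   -0.1 -62.5  73.8]
```

View pics/j_side.png

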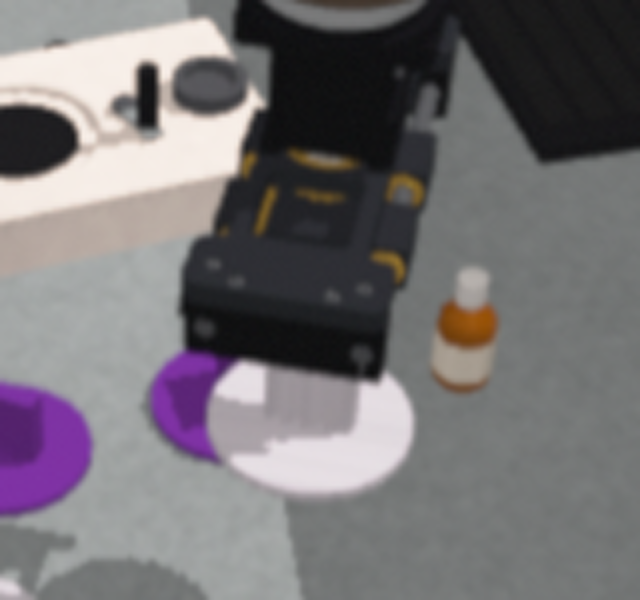

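The plate is held and level. I carry it over the recess, turned and tilted 12°.

Call:
move_arm(increments=[-32.6,11.9,-3.3,0.002,-0.279,0.214,0.005,-32.6,11.9,-3.3,0.002,-0.279,0.214,0.005,-32.6,11.9,-3.3,0.002,-0.279,0.214,0.005,-32.6,11.9,-3.3,0.002,-0.279,0.214,0.005,-32.6,11.9,-3.3,0.002,-0.279,0.214,0.005,-32.6,11.9,-3.3,0.002,-0.279,0.214,0.005,-32.6,11.9,-3.3,0.002,-0.279,0.214,0.005,-32.6,11.9,-3.3,0.002,-0.279,0.214,0.005,-32.6,11.9,-3.3,0.002,-0.279,0.214,0.005,-32.6,11.9,-3.3,0.002,-0.279,0.214,0.005,-32.6,11.9,-3.3,0.002,-0.279,0.214,0.005,-32.6,11.9,-3.3,0.002,-0.279,0.214,0.005])

```text
time_s: 5.83
tcp_pos: [0.5122, 0.1193, 0.1347]
ee_rot: [[0.205, 0.191, -0.96], [0.036, -0.982, -0.188], [-0.978, 0.004, -0.208]]
wrist_force: [-0.6, -0.2, -1.5]
gripper_width: 0.112
```

```bash
cat >> m.py <<'E'
xb=np.array([np.cos(b[2]),np.sin(b[2]),0]);yb=np.array([-xb[1],xb[0],0])
def tgt(xl,zl,th,off=(0,0)):
    t=np.radians(th);n=-np.sin(t)*xb+np.cos(t)*np.array([0,0,1]);u=np.cos(t)*xb+np.sin(t)*np.array([0,0,1])
    P=np.array([.502,.119,.034+zl])+xl*xb+.045*u+.018*n+off[0]*u+off[1]*yb
    return P,rot(np.degrees(b[2])-90,th,np.degrees(b[2])+180)
def pl(p,R,off=(0,0)):
    """items for overlay of held plate given tcp pose"""
    z=-R[:,0]; x=R[:,2]*-1; x=x*np.sign(x@xb); y=np.cross(z,x); o=p-.018*z
    W=lambda L:o+np.asarray(L,float)@np.stack([x,y,z])
    return [([0,0,0],W(circ(off[0],off[1],.045,.006)),(0,0,255)),([0,0,0],W(box(-.02+off[0],.02+off[0],-.006,.006,.046)),(0,255,0)),([0,0,0],W(circ(off[0],off[1],.045,0)),(255,0,255))]
E
python3 -c "
from m import *
p,R,s=pose();print(s['wrist_force'],s['gripper_width']*.087)
for a in((-.030,.06,12),(-.030,.002,12)): P,R2=tgt(*a);delta(P,R2)
overlay('top',r.capture('top'),pl(p,R),110,160,120,140,4.2,'pics/k_top.png');overlay('side',r.capture('side'),pl(p,R),150,60,170,130,4.5,'pics/k_side.png')
"
```

```text
[-0.6376 -0.2427 -1.4936] 0.009746610661256089
rot [ 0.07 -0.   -0.22] shift [ 0.0135 -0.0017  0.0026] | t 5.83 j [ 33.9   9.5 -30.9   7.7 -38.8  61.6]
rot [ 0.07 -0.   -0.22] shift [ 0.0702 -0.002   0.0147] | t 5.83 j [ 33.9   9.5 -30.9   7.7 -38.8  61.6]
```

View pics/k_side.png

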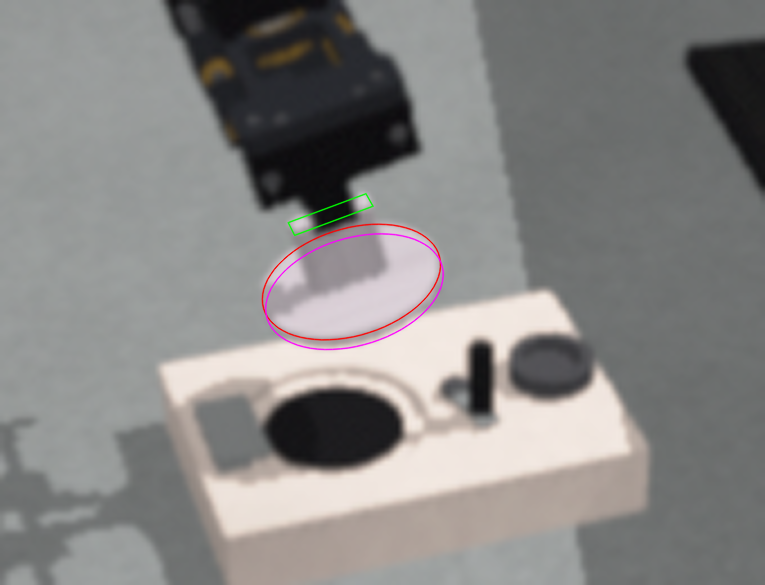

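View pics/k_top.png

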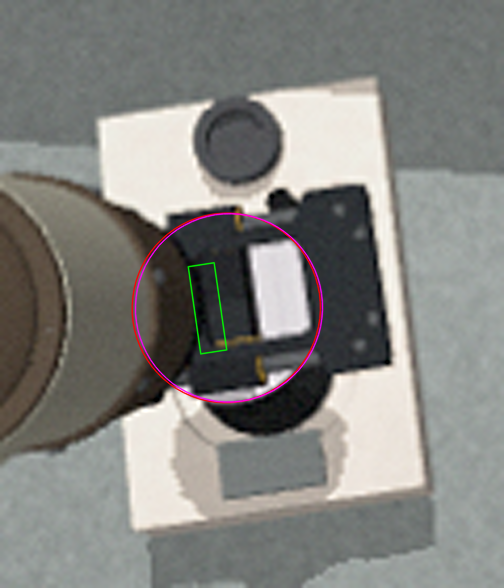

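```bash
python3 -c "
from m import *
crop('top',135,195,65,75,8,'pics/k2.png')"
```

```text
(no output)
```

View pics/k2.png

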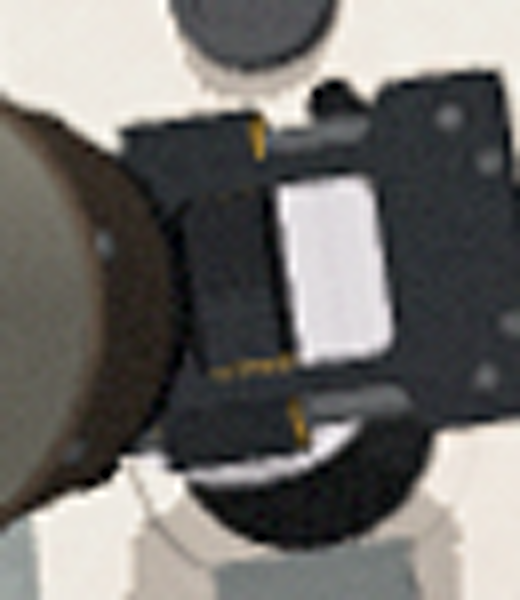

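The plate edge matches the expected overlay in both views within about 1 px. I lower it with the low edge at base x = -30 mm, clear of the lip.

Call:
move_arm(increments=[0,0,0,0.0135,-0.002,0.0025,0.005,0,0,0,0.03,-0.002,0.006,0.005,0,0,0,0.045,-0.002,0.0095,0.005,0,0,0,0.057,-0.002,0.012,0.005,0,0,0,0.065,-0.002,0.0135,0.005,0,0,0,0.07,-0.002,0.0145,0.005,0,0,0,0.07,-0.002,0.0145,0.005,0,0,0,0.07,-0.002,0.0145,0.005])

```text
time_s: 6.65
tcp_pos: [0.5138, 0.1216, 0.0647]
ee_rot: [[0.208, 0.191, -0.959], [0.037, -0.982, -0.187], [-0.977, 0.003, -0.211]]
wrist_force: [0.5, 0.3, -1.4]
gripper_width: 0.114
```

```bash
python3 -c "
from m import *
p,R,s=pose();print(s['wrist_force'],s['gripper_width']*.087,p)
for a in((-.030,.0015,12),(-.038,.001,12),(-.0445,.001,12)): P,R2=tgt(*a);delta(P,R2)
overlay('top',r.capture('top'),pl(p,R),110,160,120,140,4.2,'pics/l_top.png');overlay('side',r.capture('side'),pl(p,R),170,80,140,110,5.5,'pics/l_side.png')
"
```

```text
[ 0.4549  0.3295 -1.3578] 0.009925008478697607 [0.5138 0.1216 0.0647]
rot [ 0.05 -0.2  -0.18] shift [0.0019 0.0003 0.0022] | t 6.65 j [ 33.9  15.2 -37.1  10.8 -26.9  58. ]
rot [ 0.05 -0.2  -0.18] shift [0.0007 0.0003 0.0101] | t 6.65 j [ 33.9  15.2 -37.1  10.8 -26.9  58. ]
rot [ 0.05 -0.2  -0.18] shift [-0.0007  0.0003  0.0165] | t 6.65 j [ 33.9  15.2 -37.1  10.8 -26.9  58. ]
```

View pics/l_side.png

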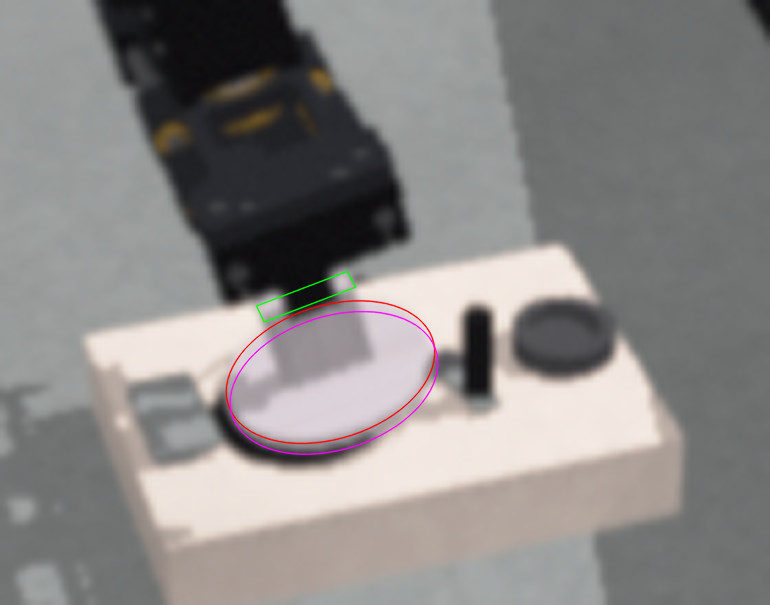

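View pics/l_top.png

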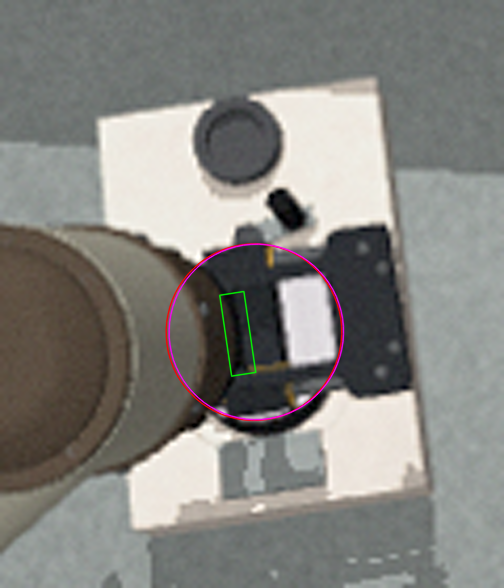

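No contact, and the overlay fits. I lower the last 2 mm and slide under the lip.

Call:
move_arm(increments=[0,0,0,0.002,0,0.002,0.005,0,0,0,0.002,0,0.002,0.005,0,0,0,0.0015,0,0.005,0.005,0,0,0,0.001,0,0.0085,0.005,0,0,0,0.0005,0,0.0115,0.005,0,0,0,0,0,0.014,0.005,0,0,0,-0.0005,0,0.0165,0.005,0,0,0,-0.0005,0,0.0165,0.005,0,0,0,-0.0005,0,0.0165,0.005])

```text
time_s: 7.5
tcp_pos: [0.4973, 0.1187, 0.0616]
ee_rot: [[0.208, 0.192, -0.959], [0.037, -0.981, -0.188], [-0.977, 0.003, -0.211]]
wrist_force: [0.7, -0.2, -1.5]
gripper_width: 0.118
```

```bash
python3 -c "
from m import *
p,R,s=pose();print(s['wrist_force'],s['gripper_width']*.087,p)
for a in((-.0445,.001,12),(-.0445,.0005,6),(-.045,0,0)): P,R2=tgt(*a);delta(P,R2)
it=pl(p,R)
overlay('side',r.capture('side'),it,170,80,140,110,5.5,'pics/n_side.png');crop('top',135,195,65,75,8,'pics/n_top.png')
"
```

```text
[ 0.6763 -0.1969 -1.5003] 0.010251202274675027 [0.4973 0.1187 0.0616]
rot [ 0.09 -0.19 -0.16] shift [-0.0002  0.0006 -0.0005] | t 7.50 j [ 34.7  14.  -39.8  11.7 -25.5  56.2]
rot [ 0.08 -6.19 -0.17] shift [ 0.0051  0.0006 -0.002 ] | t 7.50 j [ 34.7  14.  -39.8  11.7 -25.5  56.2]
rot [  0.07 -12.19  -0.17] shift [ 0.0104  0.0006 -0.0025] | t 7.50 j [ 34.7  14.  -39.8  11.7 -25.5  56.2]
```

View pics/n_side.png

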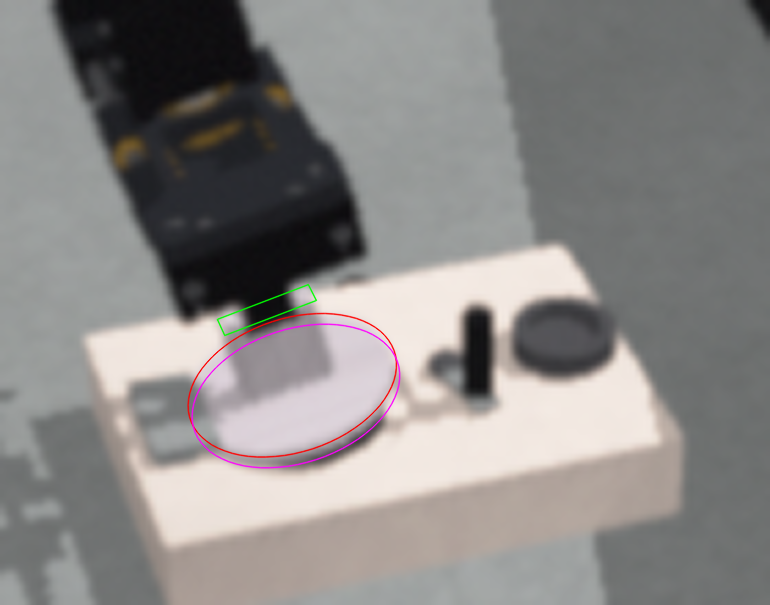

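View pics/n_top.png

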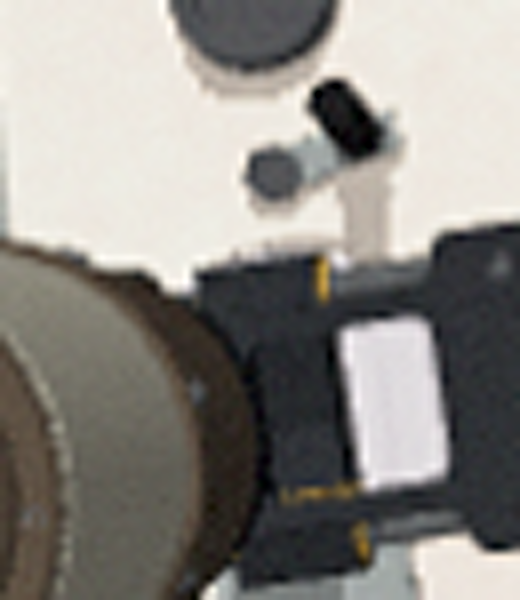

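The low edge is under the lip (side view: the lip hides the plate's left rim) and there is no contact force. Now I level it.

Call:
move_arm(increments=[0,-2,0,0.0016,0.0005,-0.001,0.005,0,-4,0,0.0034,0.0005,-0.0016,0.005,0,-6.2,0,0.0051,0.0005,-0.002,0.005,0,-8.2,0,0.0068,0.0005,-0.0022,0.005,0,-10.2,0,0.0086,0.0005,-0.0024,0.005,0,-12.2,-0.1,0.0104,0.0005,-0.0025,0.005,0,-12.2,-0.1,0.0104,0.0005,-0.0025,0.005,0,-12.2,-0.1,0.0104,0.0005,-0.0025,0.005,0,-12.2,-0.1,0.0104,0.0005,-0.0025,0.005])

```text
time_s: 8.35
tcp_pos: [0.5028, 0.1194, 0.0521]
ee_rot: [[0.002, 0.192, -0.981], [-0.001, -0.981, -0.192], [-1.0, 0.001, -0.002]]
wrist_force: [0.3, 0.0, -0.5]
gripper_width: 0.113
```

```bash
python3 -c "
from m import *
p,R,s=pose();print(s['wrist_force'],s['moment'],s['gripper_width']*.087,p)
P,R2=tgt(-.045,0,0);delta(P,R2)
overlay('side',r.capture('side'),pl(p,R),170,80,140,110,5.5,'pics/p_side.png');crop('top',135,195,65,75,8,'pics/p_top.png')
"
```

```text
[ 0.2733  0.0449 -0.4904] [-0.0014 -0.0195  0.0006] 0.009843089464665283 [0.5028 0.1194 0.0521]
rot [ 0.06 -0.13 -0.06] shift [0.0001 0.0002 0.0009] | t 8.35 j [ 31.4  20.6 -25.6   0.1 -43.7  69.5]
```

View pics/p_side.png

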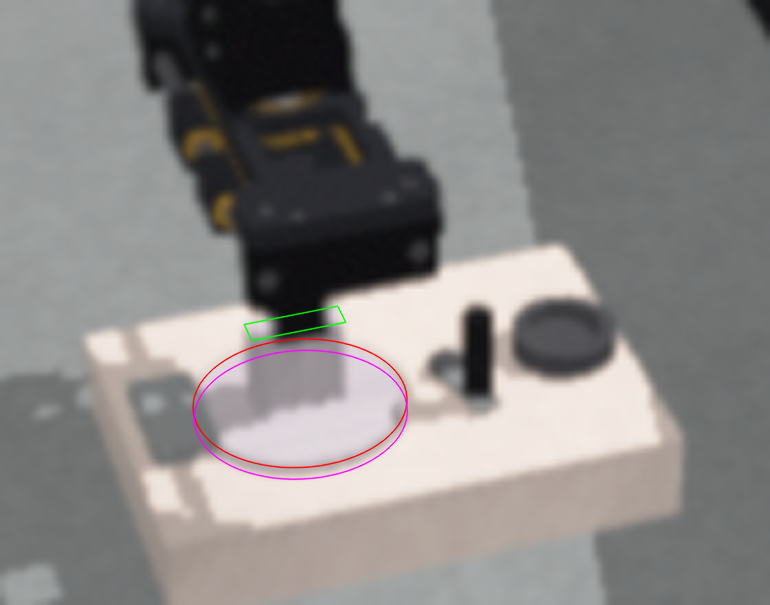

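View pics/p_top.png

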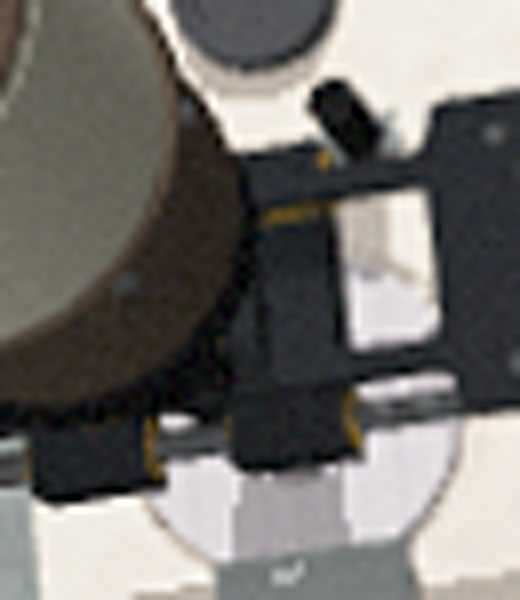

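The plate looks home at the nominal height. I press it slightly and release.

Call:
move_arm(increments=[0,0,0,0.001,0,0,0.005,0,0,0,0.001,0,0,0.005,0,0,0,0.001,0,0,0.03,0,0,0,0,0,0,0.035,0,0,0,0,0,0,0.035,0,0,0,0,0,0,0.035,0,0,0,-0.005,0,0,0.035,0,0,0,-0.03,0,0,0.035,0,0,0,-0.06,0,0,0.035,0,0,0,-0.09,0,0,0.035,0,0,0,-0.1,0,0,0.035,0,0,0,-0.1,0,0,0.035])

```text
time_s: 9.45
tcp_pos: [0.504, 0.1201, 0.1553]
ee_rot: [[0.007, 0.192, -0.981], [0.002, -0.981, -0.192], [-1.0, -0.0, -0.007]]
wrist_force: [-0.2, 0.1, -0.2]
gripper_width: 0.4
```

```bash
python3 -c "
from m import *
p,R,s=pose();print(s['wrist_force'],s['gripper_width']*.087,p)
# plate at nominal seat overlay
q=[.502,.119,b[2]]
it=[(q,circ(0,0,.045,.04),(0,0,255)),(q,box(-.02,.02,-.006,.006,.08),(0,255,0)),(q,circ(0,0,.048,.04),(255,0,255))]
im=r.capture('side');crop('side',170,80,140,110,5.5,'pics/q0_side.png',im)
overlay('side',im,it,170,80,140,110,5.5,'pics/q_side.png');crop('top',110,160,120,140,4.2,'pics/q_top.png')
"
```

```text
[-0.2099  0.083  -0.2153] 0.03482971076678879 [0.504  0.1201 0.1553]
```

View pics/q_side.png

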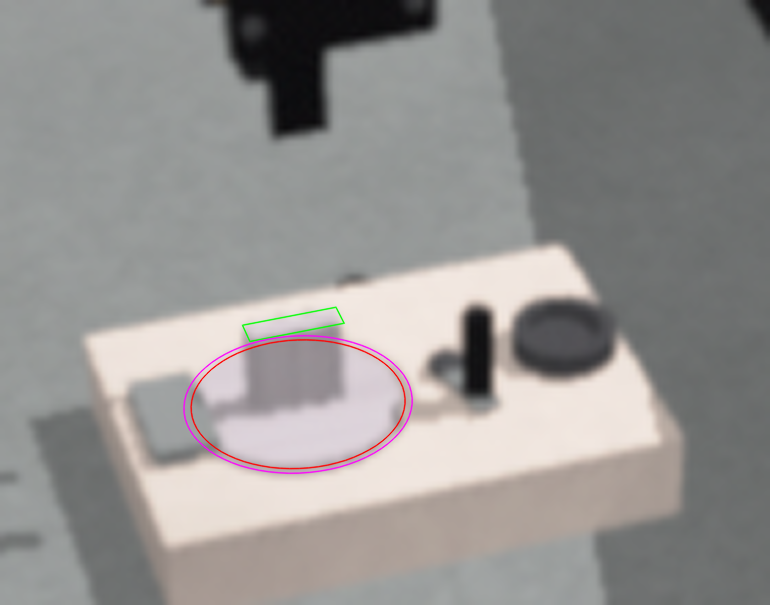

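View pics/q_top.png

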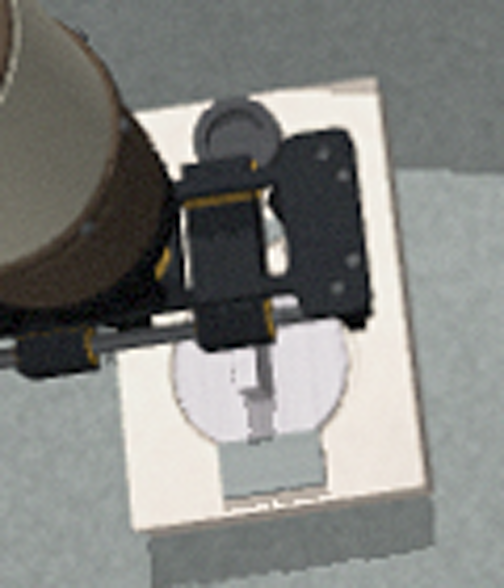

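The plate is fully home: both views match the seated model, with its rim inside the recess and under the lip. Next I go over the knob with the jaws tangential to its swing.

```bash
cat >> m.py <<'E'
def knob(a,z,off=0): # off: tangential lead (m) toward closing
    p=T([.502,.119,b[2]],[[.066-.026*np.cos(a),-.026*np.sin(a),z]])[0]
    yaw=np.degrees(b[2])-270+np.degrees(a)
    w=np.radians(yaw); t=np.array([np.cos(w),np.sin(w),0])  # tool y
    return p+off*t,rot(yaw)
E
python3 -c "
from m import *
P,R=knob(1.84,.14);print(P);delta(P,R)
P2,R2=knob(1.0,.14);print(P2-P, R[:,1])"
```

```text
[0.5784 0.1083 0.14  ]
rot [74.6   0.01 -0.08] shift [ 0.0115  0.0253 -0.0734] | t 9.55 j [ 31.4  13.7 -18.6   0.  -57.9  69.6]
[-0.0212 -0.0009  0.    ] [-0.8955 -0.445   0.    ]
```

Call:
move_arm(increments=[7,0,0,0.0115,0.025,-0.073,0.028,14,0,0,0.0115,0.025,-0.073,0.028,21,0,0,0.0115,0.025,-0.073,0.028,28,0,0,0.0115,0.025,-0.073,0.028,35,0,0,0.0115,0.025,-0.073,0.028,42,0,0,0.0115,0.025,-0.073,0.028,49,0,0,0.0115,0.025,-0.073,0.028,56,0,0,0.0115,0.025,-0.073,0.028,63,0,0,0.0115,0.025,-0.073,0.028,70,0,0,0.0115,0.025,-0.073,0.028,74.6,0,0,0.0115,0.025,-0.073,0.028,74.6,0,0,0.0115,0.025,-0.073,0.028])

```text
time_s: 10.55
tcp_pos: [0.5771, 0.1082, 0.138]
ee_rot: [[-0.004, -0.896, -0.444], [-0.003, -0.444, 0.896], [-1.0, 0.005, -0.001]]
wrist_force: [0.3, 0.9, 1.2]
gripper_width: 0.322
```

```bash
python3 -c "
from m import *
P,R=knob(1.84,.066);delta(P,R)
p,R,s=pose();print(s['wrist_force'],s['gripper_width']*.087,p)
crop('side',170,80,140,110,5.5,'pics/s_side.png');crop('top',110,160,120,140,4.2,'pics/s_top.png')"
```

```text
rot [-0.07 -0.04 -0.31] shift [ 0.0719 -0.0015 -0.0003] | t 10.55 j [ 26.4  21.2  -9.6   0.1 -59.5  -0.1]
[0.334  0.9292 1.1513] 0.028001942502648387 [0.5771 0.1082 0.138 ]
```

View pics/s_side.png

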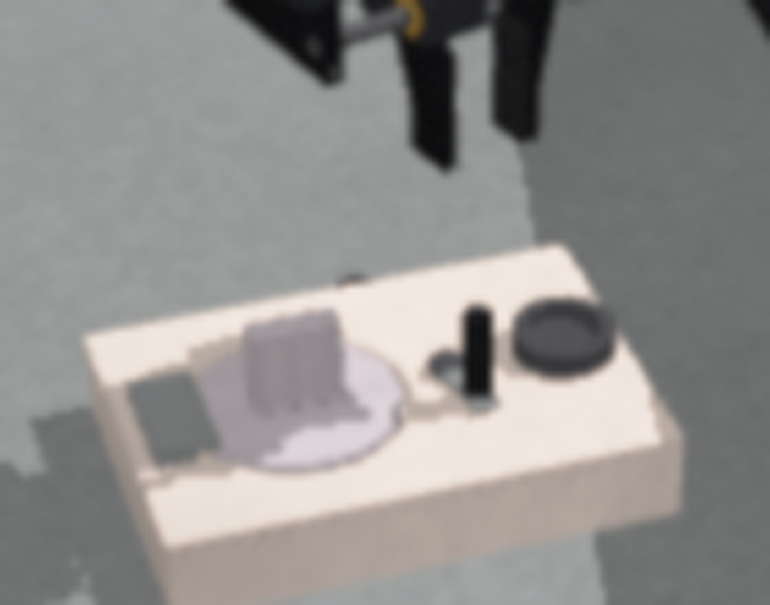

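View pics/s_top.png

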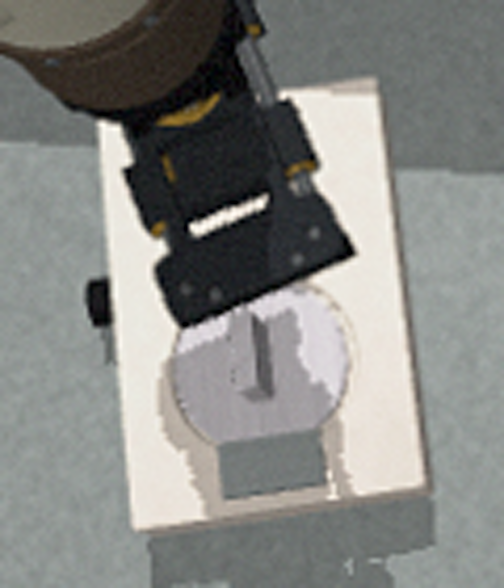

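The fingers straddle the knob line (side px ~478). I descend, then narrow to a loose cage.

Call:
move_arm(increments=[0,0,0,0.02,-0.0015,0,0.028,0,0,0,0.04,-0.0015,0,0.028,0,0,0,0.058,-0.0015,0,0.028,0,0,0,0.068,-0.0015,0,0.028,0,0,0,0.072,-0.0015,0,0.028,0,0,0,0.072,-0.0015,0,0.018,0,0,0,0.072,-0.0015,0,0.018,0,0,0,0.072,-0.0015,0,0.018])

```text
time_s: 11.32
tcp_pos: [0.5807, 0.1095, 0.0695]
ee_rot: [[0.002, -0.895, -0.446], [-0.001, -0.446, 0.895], [-1.0, -0.001, -0.002]]
wrist_force: [0.1, -0.1, 0.3]
gripper_width: 0.227
```

```bash
python3 -c "
from m import *
p,R,s=pose();print(s['wrist_force'],s['gripper_width']*.087,p)
for a in (1.6,1.4,1.2,1.0,.8,.6,.4,.2,0): print(a,end=' ');delta(*knob(a,.066,.002))
crop('side',170,80,140,110,5.5,'pics/u_side.png')"
```

```text
[ 0.0723 -0.1143  0.274 ] 0.01971126590322898 [0.5807 0.1095 0.0695]
1.6 rot [13.82 -0.08  0.09] shift [0.0035 0.0108 0.0012] | t 11.32 j [ 26.4  25.4 -14.1   0.1 -50.4  -0. ]
1.4 rot [25.27 -0.07  0.1 ] shift [0.0035 0.0155 0.0033] | t 11.32 j [ 26.4  25.4 -14.1   0.1 -50.4  -0. ]
1.2 rot [36.73 -0.06  0.11] shift [0.0035 0.0198 0.0063] | t 11.32 j [ 26.4  25.4 -14.1   0.1 -50.4  -0. ]
1.0 rot [48.19 -0.05  0.12] shift [0.0035 0.0233 0.0101] | t 11.32 j [ 26.4  25.4 -14.1   0.1 -50.4  -0. ]
0.8 rot [59.65 -0.04  0.12] shift [0.0035 0.0261 0.0145] | t 11.32 j [ 26.4  25.4 -14.1   0.1 -50.4  -0. ]
0.6 rot [71.11 -0.03  0.13] shift [0.0034 0.0279 0.0194] | t 11.32 j [ 26.4  25.4 -14.1   0.1 -50.4  -0. ]
0.4 rot [82.57 -0.02  0.14] shift [0.0034 0.0287 0.0246] | t 11.32 j [ 26.4  25.4 -14.1   0.1 -50.4  -0. ]
0.2 rot [94.03 -0.    0.14] shift [0.0034 0.0284 0.0298] | t 11.32 j [ 26.4  25.4 -14.1   0.1 -50.4  -0. ]
0 rot [105.49   0.01   0.14] shift [0.0034 0.0271 0.0348] | t 11.32 j [ 26.4  25.4 -14.1   0.1 -50.4  -0. ]
```

View pics/u_side.png

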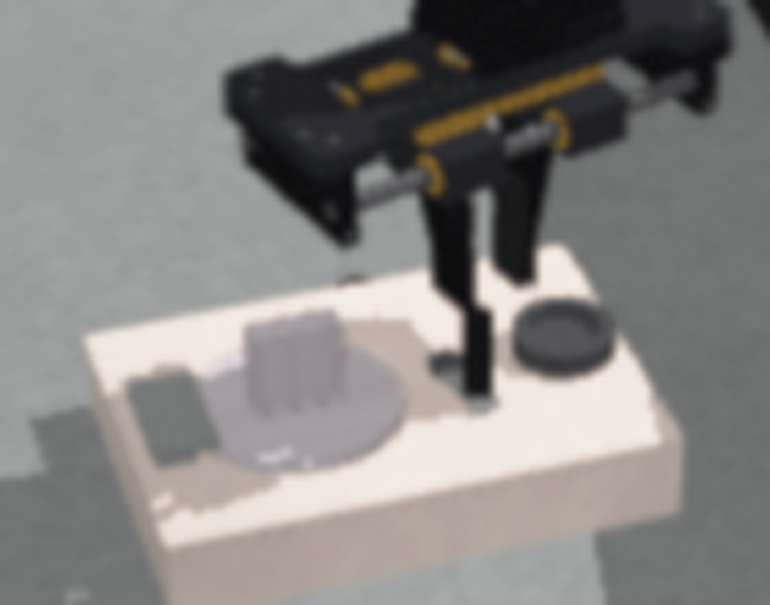

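The fingers cage the knob. I swing it along its arc.

Call:
move_arm(increments=[7,0,0,0.002,0.008,0.0005,0.018,14,0,0,0.002,0.0108,0.0012,0.018,20,0,0,0.002,0.0133,0.0023,0.018,25,0,0,0.002,0.0155,0.0033,0.018,31,0,0,0.002,0.0177,0.0047,0.018,37,0,0,0.002,0.0198,0.0063,0.018,42.5,0,0,0.002,0.0216,0.0081,0.018,48,0,0,0.002,0.0233,0.0101,0.018,54,0,0,0.002,0.0248,0.0123,0.018,60,0,0,0.002,0.0261,0.0145,0.018,66,0,0,0.002,0.027,0.017,0.018,71,0,0,0.002,0.0279,0.0194,0.018])

```text
time_s: 12.37
tcp_pos: [0.5467, 0.1145, 0.0675]
ee_rot: [[0.002, -0.709, 0.705], [-0.001, 0.705, 0.709], [-1.0, -0.002, 0.001]]
wrist_force: [0.4, -0.2, 0.4]
gripper_width: 0.204
```

```bash
python3 -c "
from m import *
p,R,s=pose();print(s['wrist_force'],s['gripper_width']*.087,p)
for a in (.6,.4,.2,0): print(a,end=' ');delta(*knob(a,.067,.002))
print(5);delta(*knob(0,.067,.005))
crop('side',170,80,140,110,5.5,'pics/v_side.png');crop('top',110,160,120,140,4.2,'pics/v_top.png')"
```

```text
[ 0.4424 -0.1839  0.42  ] 0.01776960493947724 [0.5467 0.1145 0.0675]
0.6 rot [-0.19  0.06  0.1 ] shift [ 0.0005 -0.0003  0.0002] | t 12.37 j [ 28.5  22.9 -18.8   0.1 -48.2 -73.4]
0.4 rot [11.27  0.07  0.09] shift [0.0005 0.0049 0.0011] | t 12.37 j [ 28.5  22.9 -18.8   0.1 -48.2 -73.4]
0.2 rot [22.72  0.08  0.09] shift [0.0005 0.0097 0.003 ] | t 12.37 j [ 28.5  22.9 -18.8   0.1 -48.2 -73.4]
0 rot [34.18  0.09  0.08] shift [0.0005 0.0141 0.0059] | t 12.37 j [ 28.5  22.9 -18.8   0.1 -48.2 -73.4]
5
rot [34.18  0.09  0.08] shift [0.0005 0.0166 0.0075] | t 12.37 j [ 28.5  22.9 -18.8   0.1 -48.2 -73.4]
```

View pics/v_side.png

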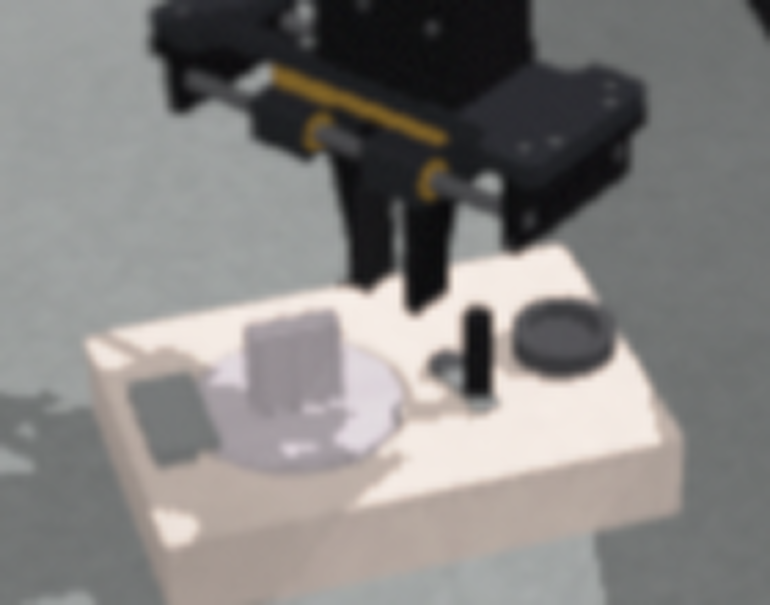

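The knob did not move: it still stands at side px (478,350). I project the fingertips to see why.

```bash
python3 -c "
from m import *
p,R,s=pose()
pts=[p+R@np.array([x,y,0]) for x in(.008,-.011,-.05) for y in(-.009,.009)]
im=r.capture('side')
it=[([0,0,0],np.array([p+R@np.array([x,y,z]) for x,z in((-.05,-.0095),(.008,-.0095),(.008,.0095),(-.05,.0095))]),(0,0,255) if y<0 else (0,255,0)) for y in(-.009,.009)]
q=[.502,.119,b[2]]
it+=[(q,P,(255,160,0)) for P in clip(1.84)]
overlay('side',im,it,170,80,140,110,5.5,'pics/w_side.png')
for a in (1.84,):
  for z in (.046,.086): print(proj('side',knob(a,z)[0]),proj('top',knob(a,z)[0]))
"
```

```text
[[256.9798 150.6848]] [[179.4388 211.5291]]
[[256.8716 136.3808]] [[175.6489 206.8581]]
```

View pics/w_side.png

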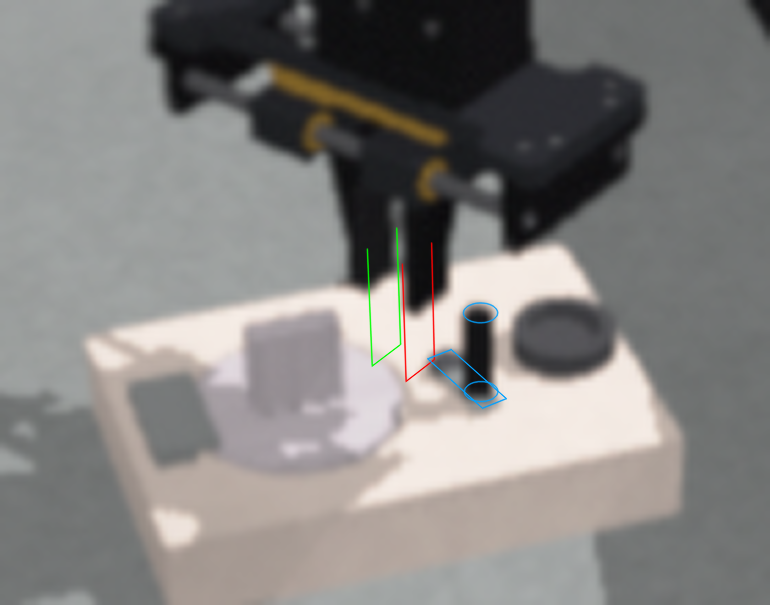

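View pics/v_top.png

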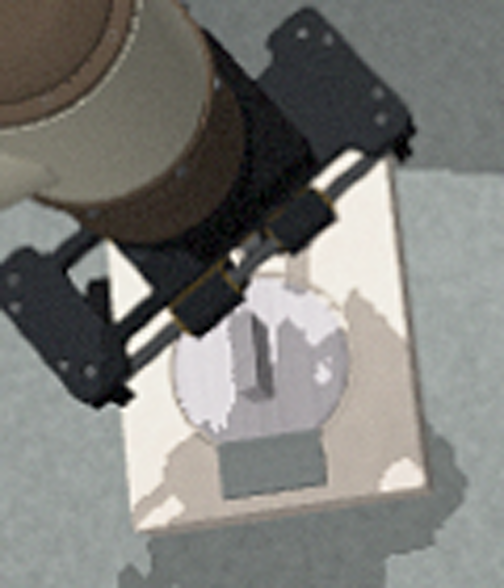

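The visible fingertips sit about 30 mm higher than the stated tip: about 20–25 mm behind the TCP rather than 8 mm ahead. That matches the shallow bar grip, and it means the fingers passed over the knob. I go back and descend about 26 mm lower, watching force.

```bash
python3 -c "
from m import *
delta(*knob(1.84,.105))"
```

```text
rot [-70.82  -0.03   0.1 ] shift [-0.0377 -0.027   0.0178] | t 12.52 j [ 28.5  22.9 -18.8   0.1 -48.2 -73. ]
```

Call:
move_arm(increments=[-6,0,0,-0.03,0,0,0.03,-12,0,0,-0.0375,-0.005,0.003,0.03,-18,0,0,-0.0375,-0.01,0.006,0.03,-24,0,0,-0.0375,-0.015,0.01,0.03,-31,0,0,-0.0375,-0.02,0.014,0.03,-38,0,0,-0.0375,-0.027,0.018,0.03,-45,0,0,-0.0375,-0.027,0.018,0.03,-52,0,0,-0.0375,-0.027,0.018,0.03,-59,0,0,-0.0375,-0.027,0.018,0.03,-66,0,0,-0.0375,-0.027,0.018,0.03,-71,0,0,-0.0375,-0.027,0.018,0.03,-71,0,0,-0.0375,-0.027,0.018,0.03])

```text
time_s: 13.52
tcp_pos: [0.5785, 0.1081, 0.1043]
ee_rot: [[0.001, -0.894, -0.448], [-0.001, -0.448, 0.894], [-1.0, -0.0, -0.001]]
wrist_force: [-0.5, -0.1, 0.1]
gripper_width: 0.344
```

```bash
python3 -c "
from m import *
delta(*knob(1.84,.05));delta(*knob(1.84,.041))"
```

```text
rot [ 0.22 -0.08  0.01] shift [ 0.0543 -0.      0.0003] | t 13.52 j [ 26.4  23.1 -12.1   0.1 -54.8   0.2]
rot [ 0.22 -0.08  0.01] shift [ 0.0633 -0.      0.0004] | t 13.52 j [ 26.4  23.1 -12.1   0.1 -54.8   0.2]
```

Call:
move_arm(increments=[0,0,0,0.02,0,0,0.03,0,0,0,0.036,0,0,0.03,0,0,0,0.046,0,0,0.03,0,0,0,0.054,0,0,0.03,0,0,0,0.054,0,0,0.03,0,0,0,0.054,0,0,0.03])

```text
time_s: 14.02
tcp_pos: [0.5783, 0.108, 0.05]
ee_rot: [[-0.0, -0.895, -0.445], [-0.002, -0.445, 0.895], [-1.0, 0.001, -0.002]]
wrist_force: [1.0, 0.1, 0.6]
gripper_width: 0.345
```

```bash
python3 -c "
from m import *
p,R,s=pose();print(s['wrist_force'],s['gripper_width']*.087,p)
delta(*knob(1.84,.041))
crop('side',170,80,140,110,5.5,'pics/x_side.png');crop('top',110,160,120,140,4.2,'pics/x_top.png')"
```

```text
[1.0174 0.0771 0.5956] 0.029995339932469053 [0.5783 0.108  0.05  ]
rot [ 0.03 -0.09 -0.05] shift [ 0.009  -0.0002  0.0003] | t 14.02 j [ 26.4  26.6 -15.5   0.1 -48.   -0. ]
```

View pics/x_side.png

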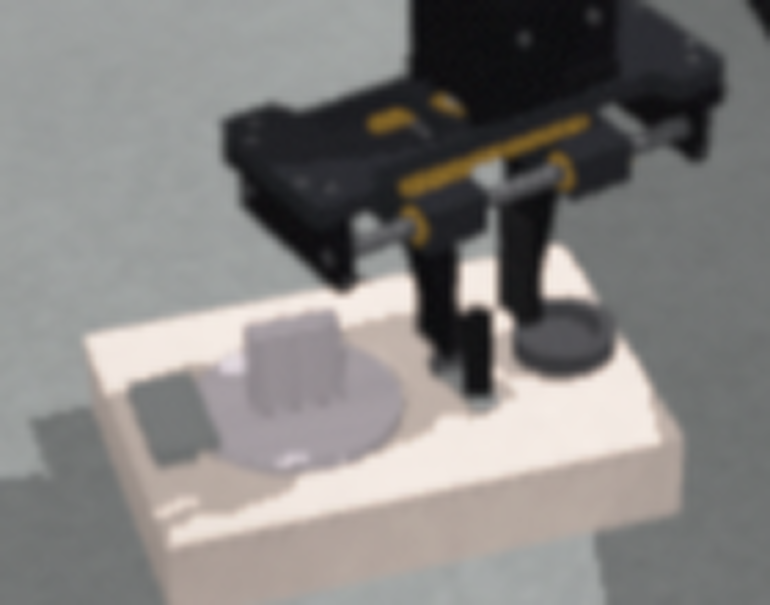

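```bash
python3 -c "
from m import *
p,R,s=pose()
it=[([0,0,0],np.array([p+R@np.array([x,y,z]) for x,z in((-.06,-.0095),(.008,-.0095),(.008,.0095),(-.06,.0095))]),(0,0,255) if y<0 else (0,255,0)) for y in(-.015,.015)]
q=[.502,.119,b[2]]
it+=[(q,P,(255,160,0)) for P in clip(1.84)]
overlay('top',r.capture('top'),it,130,170,80,80,7,'pics/y_top.png')
crop('top',130,170,80,80,7,'pics/y0_top.png')
"
```

```text
(no output)
```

View pics/y_top.png

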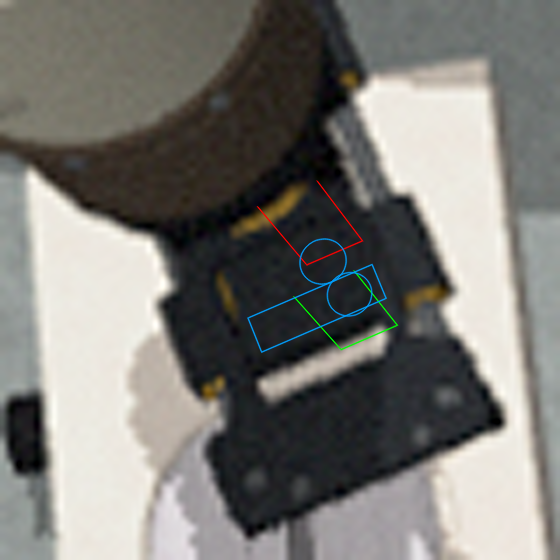

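View pics/y0_top.png

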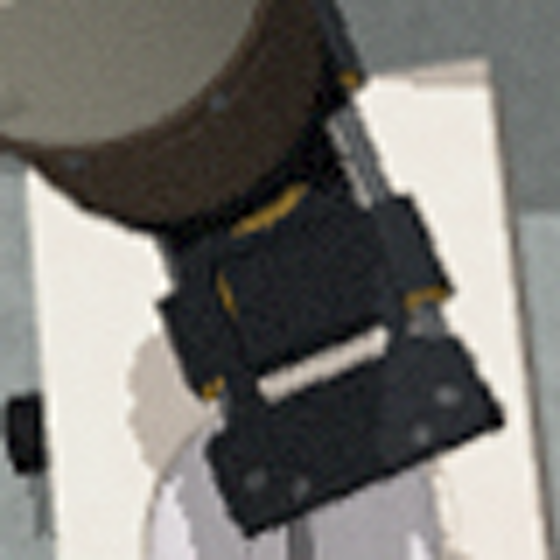

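```bash
python3 -c "
from m import *
p,R,s=pose()
im=r.capture('side')
it=[]
for sx,c in((-.014,(0,0,255)),(-.022,(0,255,0)),(-.03,(255,0,255))):
  for sg in(-1,1):
    it.append(([0,0,0],np.array([p+R@np.array([sx,sg*y,z]) for y,z in((.015,-.0095),(.015,.0095),(.028,.0095),(.028,-.0095),(.015,-.0095))]),c))
overlay('side',im,it,230,110,70,55,11,'pics/z_side.png')
crop('side',230,110,70,55,11,'pics/z0_side.png',im)
"
```

```text
(no output)
```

View pics/z_side.png

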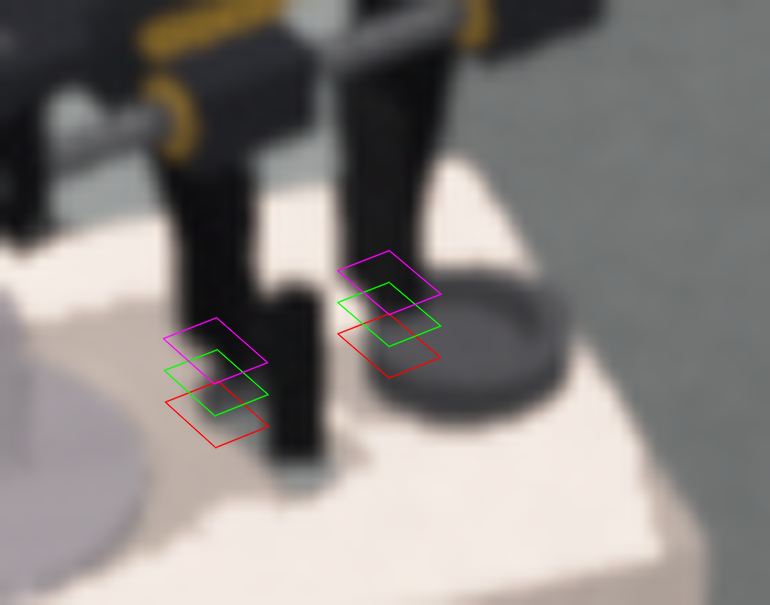

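View pics/z0_side.png

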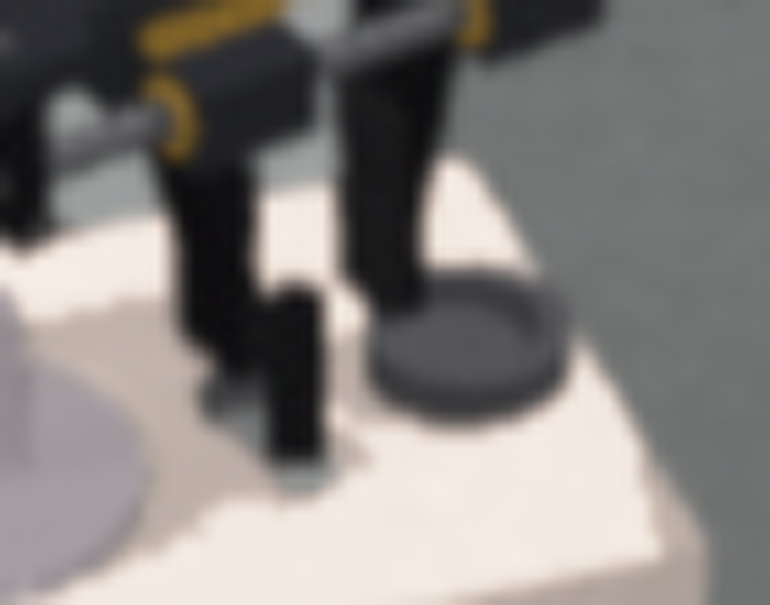

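The visible tips match about 30 mm behind the TCP, so they are now at z ≈ 0.08, only at the knob's top. I narrow the jaws and go lower in small, force-checked steps.

Call:
move_arm(increments=[0,0,0,0,0,0,0.022,0,0,0,0,0,0,0.022,0,0,0,0,0,0,0.022,0,0,0,0.004,0,0,0.022,0,0,0,0.008,0,0,0.022,0,0,0,0.008,0,0,0.022])

```text
time_s: 14.77
tcp_pos: [0.5773, 0.1077, 0.0407]
ee_rot: [[-0.002, -0.895, -0.445], [-0.002, -0.445, 0.895], [-1.0, 0.003, -0.001]]
wrist_force: [0.4, -1.2, -1.0]
gripper_width: 0.251
```

Call:
move_arm(increments=[0,0,0,0.003,0,0,0.022,0,0,0,0.006,0,0,0.022,0,0,0,0.006,0,0,0.022])

```text
time_s: 15.02
tcp_pos: [0.5776, 0.1078, 0.035]
ee_rot: [[-0.001, -0.895, -0.445], [-0.002, -0.445, 0.895], [-1.0, 0.002, -0.001]]
wrist_force: [-0.3, -0.4, -0.0]
gripper_width: 0.252
```

```bash
python3 -c "
from m import *
p,R,s=pose();print(s['wrist_force'],s['gripper_width']*.087,p)
delta(*knob(1.84,.033))
crop('side',230,110,70,55,11,'pics/aa.png')"
```

```text
[-0.3274 -0.3697 -0.0186] 0.02196276383265571 [0.5776 0.1078 0.035 ]
rot [ 0.02 -0.06 -0.13] shift [ 0.002  -0.0009  0.0001] | t 15.02 j [ 26.4  27.7 -16.3   0.1 -46.2  -0. ]
```

View pics/aa.png

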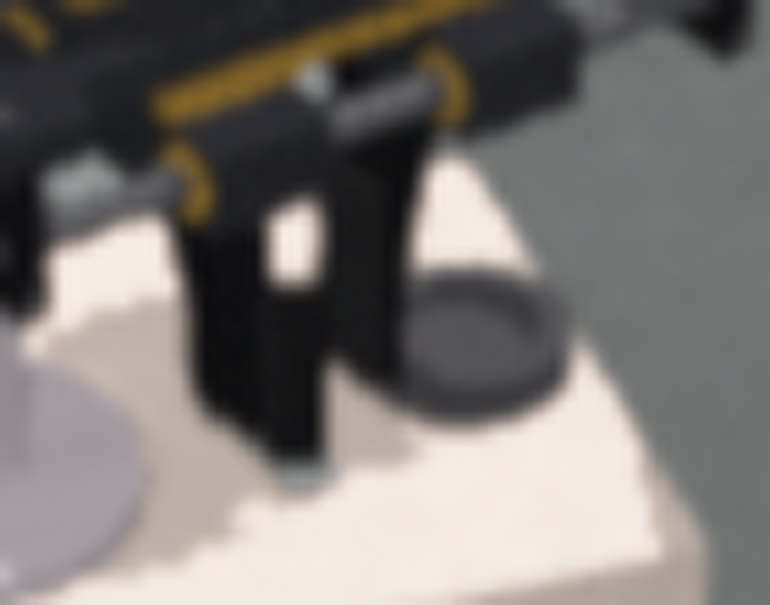

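Now the knob is properly between the fingers, with no force. I narrow further and swing.

```bash
python3 -c "
from m import *
for a in (1.84,1.6,1.4,1.2,1.0,.8,.6,.4,.2,0): print(a,end=' ');delta(*knob(a,.035,.002))"
```

```text
1.84 rot [ 0.02 -0.07 -0.1 ] shift [0.0004 0.0013 0.0002] | t 15.07 j [ 26.4  27.6 -16.3   0.1 -46.2  -0. ]
1.6 rot [13.77 -0.08 -0.09] shift [0.0004 0.0074 0.0014] | t 15.07 j [ 26.4  27.6 -16.3   0.1 -46.2  -0. ]
1.4 rot [25.23 -0.09 -0.08] shift [0.0004 0.0121 0.0035] | t 15.07 j [ 26.4  27.6 -16.3   0.1 -46.2  -0. ]
1.2 rot [36.69 -0.1  -0.08] shift [0.0004 0.0164 0.0065] | t 15.07 j [ 26.4  27.6 -16.3   0.1 -46.2  -0. ]
1.0 rot [48.15 -0.11 -0.07] shift [0.0004 0.0199 0.0103] | t 15.07 j [ 26.4  27.6 -16.3   0.1 -46.2  -0. ]
0.8 rot [59.61 -0.12 -0.06] shift [0.0004 0.0227 0.0147] | t 15.07 j [ 26.4  27.6 -16.3   0.1 -46.2  -0. ]
0.6 rot [71.07 -0.13 -0.04] shift [0.0004 0.0245 0.0196] | t 15.07 j [ 26.4  27.6 -16.3   0.1 -46.2  -0. ]
0.4 rot [82.53 -0.13 -0.03] shift [0.0004 0.0253 0.0248] | t 15.07 j [ 26.4  27.6 -16.3   0.1 -46.2  -0. ]
0.2 rot [93.99 -0.14 -0.02] shift [0.0004 0.025  0.03  ] | t 15.07 j [ 26.4  27.6 -16.3   0.1 -46.2  -0. ]
0 rot [105.45  -0.14  -0.01] shift [0.0004 0.0238 0.035 ] | t 15.07 j [ 26.4  27.6 -16.3   0.1 -46.2  -0. ]
```

Call:
move_arm(increments=[0,0,0,0,0.0015,0,0.018,0,0,0,0,0.0015,0,0.018,7,0,0,0,0.0045,0.0007,0.018,14,0,0,0,0.0075,0.0014,0.018,19.5,0,0,0,0.01,0.0024,0.018,25,0,0,0,0.012,0.0035,0.018,31,0,0,0,0.0143,0.005,0.018,37,0,0,0,0.0164,0.0065,0.018,42.5,0,0,0,0.0182,0.0083,0.018,48,0,0,0,0.02,0.0103,0.018,54,0,0,0,0.0214,0.0125,0.018,60,0,0,0,0.0227,0.0147,0.018])

```text
time_s: 16.07
tcp_pos: [0.5517, 0.1108, 0.0363]
ee_rot: [[0.001, -0.831, 0.557], [-0.002, 0.557, 0.831], [-1.0, -0.002, -0.001]]
wrist_force: [1.7, -1.0, -0.9]
gripper_width: 0.207
```

```bash
python3 -c "
from m import *
p,R,s=pose();print(s['wrist_force'],s['gripper_width']*.087,p)
for a in (.8,.6,.4,.2,0): print(a,end=' ');delta(*knob(a,.036,.002))
delta(*knob(0,.036,.005))
crop('side',170,80,140,110,5.5,'pics/bb.png')"
```

```text
[ 1.7064 -0.9833 -0.9478] 0.01802848608874444 [0.5517 0.1108 0.0363]
0.8 rot [-0.68 -0.04  0.1 ] shift [ 0.0003  0.0007 -0.0004] | t 16.07 j [ 27.9  25.5 -20.    0.2 -44.4 -61.9]
0.6 rot [10.78 -0.03  0.11] shift [0.0002 0.0058 0.0005] | t 16.07 j [ 27.9  25.5 -20.    0.2 -44.4 -61.9]
0.4 rot [22.24 -0.01  0.11] shift [0.0002 0.0107 0.0023] | t 16.07 j [ 27.9  25.5 -20.    0.2 -44.4 -61.9]
0.2 rot [33.7  -0.    0.11] shift [0.0002 0.0151 0.0051] | t 16.07 j [ 27.9  25.5 -20.    0.2 -44.4 -61.9]
0 rot [45.16  0.01  0.11] shift [0.0002 0.0188 0.0087] | t 16.07 j [ 27.9  25.5 -20.    0.2 -44.4 -61.9]
rot [45.16  0.01  0.11] shift [0.0002 0.021  0.0109] | t 16.07 j [ 27.9  25.5 -20.    0.2 -44.4 -61.9]
```

View pics/bb.png

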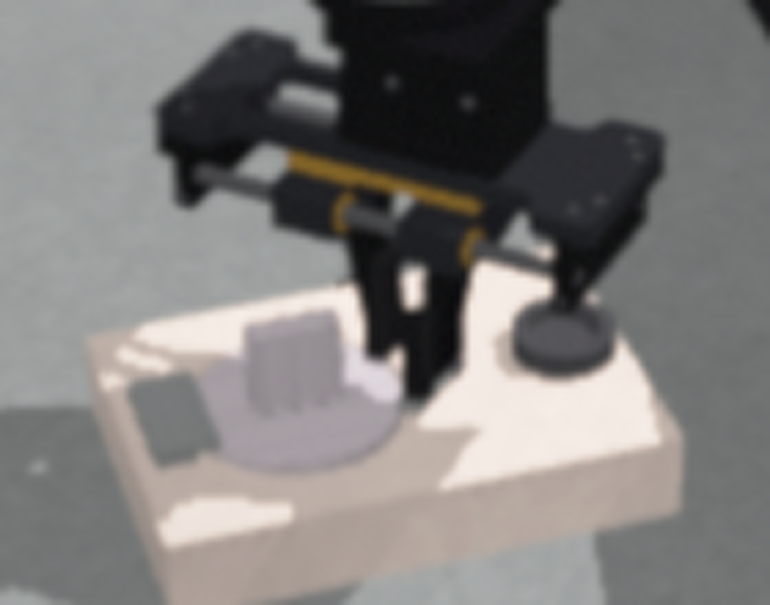

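The clip follows (knob now at side px ~(248,150), wrist force about 2 N). I continue to the stop.

Call:
move_arm(increments=[5.5,0,0,0,0.0033,0,0.018,11,0,0,0,0.0058,0.0005,0.018,16.5,0,0,0,0.0083,0.0013,0.018,22,0,0,0,0.0107,0.0023,0.018,28,0,0,0,0.013,0.0036,0.018,33.5,0,0,0,0.0151,0.0051,0.018,39.5,0,0,0,0.017,0.0068,0.018,45,0,0,0,0.0188,0.0087,0.018,45,0,0,0,0.0195,0.0094,0.018,45,0,0,0,0.0202,0.0101,0.018,45,0,0,0,0.0202,0.0101,0.018])

```text
time_s: 17.03
tcp_pos: [0.5414, 0.1281, 0.0363]
ee_rot: [[0.002, -0.202, 0.979], [-0.005, 0.979, 0.202], [-1.0, -0.005, 0.001]]
wrist_force: [6.7, -10.9, -1.9]
gripper_width: 0.208
```

```bash
python3 -c "
from m import *
p,R,s=pose();print(s['wrist_force'],s['gripper_width']*.087,p)
q=[.502,.119,b[2]]
P=knob(0,.036)[0];print((p-P)@R[:,1],(p-P)@R[:,2])
im=r.capture('side');it=[(q,P,(255,160,0)) for P in clip(0)]
overlay('side',im,it,170,80,140,110,5.5,'pics/cc.png')"
```

```text
[  6.7419 -10.9359  -1.9205] 0.01810913741110608 [0.5414 0.1281 0.0363]
0.0013703790399120382 0.0004361609298603737
```

View pics/cc.png

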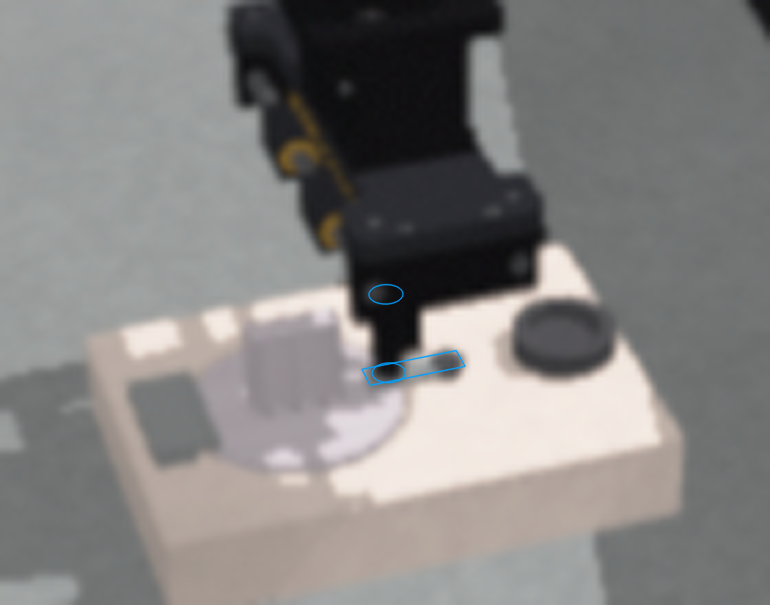

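The force rose to 11–13 N at the stop, and the arm overlay for angle 0 matches. I add a small extra push, then back off, open and rise straight up.

Call:
move_arm(increments=[0,0,0,0,0.001,0,0.018,0,0,0,0,0.001,0,0.018,0,0,0,0,-0.001,0,0.02,0,0,0,0,-0.003,0,0.03,0,0,0,0,-0.003,0,0.034,0,0,0,0,-0.003,0,0.034,0,0,0,-0.015,-0.003,0,0.034,0,0,0,-0.045,-0.003,0,0.034,0,0,0,-0.08,-0.003,0,0.034,0,0,0,-0.12,-0.003,0,0.034,0,0,0,-0.15,-0.003,0,0.034,0,0,0,-0.15,-0.003,0,0.034])

```text
time_s: 18.08
tcp_pos: [0.5445, 0.1299, 0.1937]
ee_rot: [[0.014, -0.201, 0.979], [0.004, 0.98, 0.201], [-1.0, 0.001, 0.014]]
wrist_force: [-0.0, 0.5, 0.1]
gripper_width: 0.393
```

```bash
python3 -c "
from m import *
p,R,s=pose();print(s['wrist_force'],s['gripper_width']*.087,p)
delta([.42,.35,.2],R)"
```

```text
[-0.007   0.464   0.0503] 0.03422024695879149 [0.5445 0.1299 0.1937]
rot [0. 0. 0.] shift [-0.0071  0.2407 -0.0776] | t 18.08 j [  30.1   15.3   -9.8    0.2  -64.1 -108.6]
```

Next I move aside for an unobstructed look.

Call:
move_arm(increments=[0,0,0,0,0.24,-0.078,0.034,0,0,0,0,0.24,-0.078,0.034,0,0,0,0,0.24,-0.078,0.034,0,0,0,0,0.24,-0.078,0.034,0,0,0,0,0.24,-0.078,0.034,0,0,0,0,0.24,-0.078,0.034,0,0,0,0,0.24,-0.078,0.034,0,0,0,0,0.24,-0.078,0.034,0,0,0,0,0.24,-0.078,0.034])

```text
time_s: 18.83
tcp_pos: [0.4159, 0.3478, 0.1852]
ee_rot: [[-0.001, -0.2, 0.98], [-0.002, 0.98, 0.2], [-1.0, -0.002, -0.001]]
wrist_force: [0.3, -0.4, -0.2]
gripper_width: 0.393
```

```bash
python3 -c "
from m import *
q=[.502,.119,b[2]]
it=[(q,P,(255,160,0)) for P in clip(0)]+[(q,circ(0,0,.045,.04),(0,0,255)),(q,box(-.02,.02,-.006,.006,.08),(0,255,0))]
im=r.capture('side');t=r.capture('top')
overlay('side',im,it,170,80,140,110,5.5,'pics/dd.png');crop('side',170,80,140,110,5.5,'pics/dd0.png',im)
overlay('top',t,it,120,170,100,130,4.5,'pics/ee.png');crop('top',120,170,100,130,4.5,'pics/ee0.png',t)
cv2.imwrite('pics/eetop.png',t[:,:,::-1])"
```

```text
(no output)
```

View pics/dd.png

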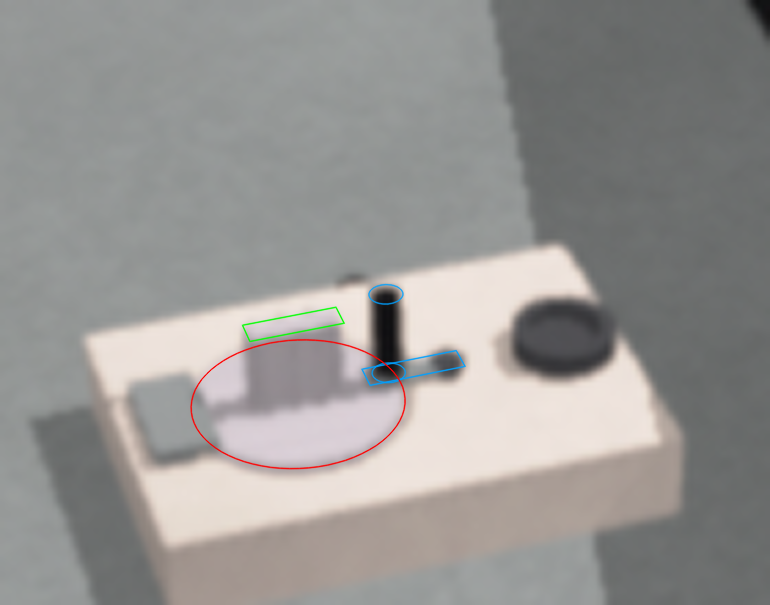

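View pics/ee.png

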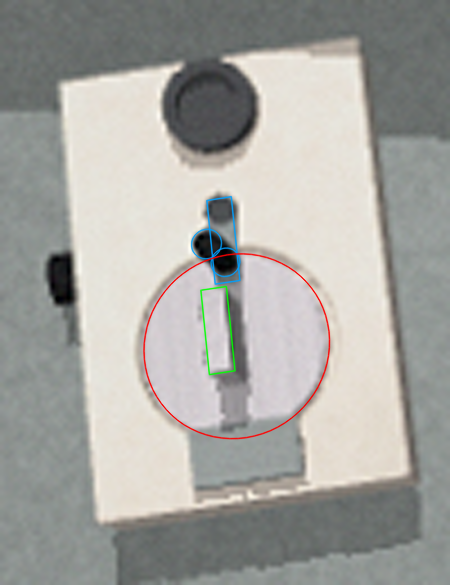

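View pics/eetop.png

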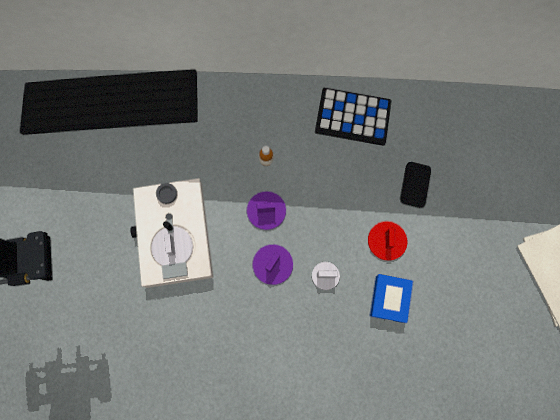

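View pics/ee0.png

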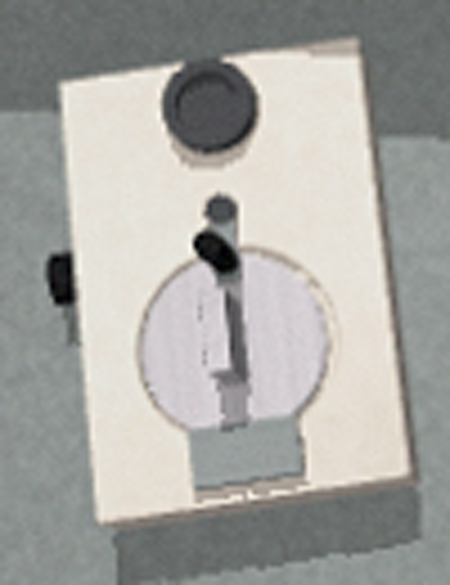

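Both views match the seated plate and the clip at angle 0, and the bystanders have not moved. I hand the job in.

```bash
python3 -c "
from station import r
print(r.finish_job())"
```

```text
the job is handed in; nothing more can be done
None
```

The 90 mm silver plate is seated in the recess, the clip is swung in over its rim, and the job was handed in at about 19 s. `finish_job` reports no verdict, so everything below comes from my own checks.

- **Plate:** I gripped it by its bar, tilted it 12° and slid its low edge under the lip without contact. I then levelled it at the nominal height, pressed it lightly and let go. In the last side and top pictures, the plate rim and bar match the seated model within about 1 px.
- **Clip:** My first swing passed over the knob and moved nothing. In the pictures the fingertips sit about 30 mm behind the stated tip position. I went lower and swung the knob to its stop, where the wrist force rose to about 13 N. In the last pictures the clip matches the closed position (angle 0), and I had released it and moved the arm clear.
- **Other things:** In the last top picture, the other plates, bottle, slide box and mouse stand where they started.
- **Disagreement:** The fingers read about 10 mm on the 12 mm bar. The 30 mm difference also means the bar was held only near its top, but it did not slip.

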